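# Change over the tube blocks of a dry-bath heater

### The arm

A 6-joint arm with a two-finger parallel gripper is mounted at the origin on the work surface. World frame = base frame: x ahead of the robot, y to its left, z up, the work surface at z = 0. Lengths are in m, angles in rad, forces in N, time in s.
With the tool pointing down it reaches from about 0.3 to 0.775 m from the base axis. Payload 14.6 kg.
Tool frame: the origin (TCP) lies between the finger pads; the fingertips stand 8 mm ahead of it and the grasp point (between the pads) lies 11 mm behind it; z points along the fingers, y is the direction in which the jaws open and shut (so a half turn about z gives the same grasp; the last joint's range is limited). The gripper opens to 94 mm and grips with 3 to 60 N. Pads are 16 mm wide; open, the fingers measure 119 mm over their backs; the gripper's body (75 mm by 177 mm) begins 78 mm behind the grasp point.
Start: joints at [-1.258, 0.3, 1.521, -0, 1.321, -0.067], TCP at [0.204, -0.511, 0.213] pointing down, gripper open.
Joint ranges: [-3.03, 3.03], [-0.79, 2.21], [0.23, 2.52], [-1.04, 4.18], [0, 3.07], [-2.55, 2.55]. Speed limits (rad/s): [2.22, 2.22, 2.57, 3.14, 3.14, 3.14].

### API

Orientations are given as [roll, pitch, yaw] about the fixed x, y, z axes, in that order (R = Rz(yaw) Ry(pitch) Rx(roll)).
In Python, from station import ctrl, viewer, workorder gives the robot as it stands.
- The arm moves only by the tool play_rows, never from a script. Its argument "commands" is a list of rows, each an object of numbers: "dx", "dy", "dz": the shift along the tool's x, y, z in m; "ax", "ay", "az": the turn, a rotation vector about the tool's x, y, z in degrees. In form: [{"dx": .., "dy": .., "dz": .., "ax": .., "ay": .., "az": ..}, ...]. A call has exactly 5 rows; each row shifts and turns the pose as measured when the row begins, along the tool's axes as they then stand; what a row does not reach is not made up. A row lasts 1/12 s, in which the tool goes at most 41.7 mm and 7.16 degrees, less where a joint would pass 70% of its speed; a pose out of reach is approached as far as the arm can. A call with a gripper value outside its range is refused whole. "claw" is the opening, from 0 (shut) to 1 (fully open), set as the call begins (left out, the last holds). The fingers move at their own pace and stop on an object; "squeeze" is the grip in N (left out, the last holds). Time passes only in rows, so rows that do not move let the fingers close, or fill a call up. It gives the time, the measured TCP pose, the force and the opening at its end, in the units of the state.
- ctrl.get_obs(): the state, without advancing time (a new reading comes with each control period).
- viewer.camera(name): name is "scene" or "top" or "wrist"; returns the picture (400x640x3 uint8, red, green, blue); there is no depth.
- viewer.camera_model(name): a dict with "K" (3x3 intrinsics, pixels), "dist_coeffs" ([k1, k2, p1, p2, k3] as OpenCV has them; the pictures are not rectified), "pose" (4x4, takes a point from camera to world coordinates); the wrist camera has in their place "T_tool_cam" (4x4, takes a point from camera to tool coordinates, whose origin is the TCP and whose axes are the flange's). Camera axes: x right, y down, z forward; pixel columns grow to the right and rows downward; lengths in m; the calibration is good to about 2 mm. A picture is of the moment at which its call begins: read the wrist's pose just before it. camera_model takes no time and is no camera call.
- workorder.hand_in(): hands the job in, once; it reports no verdict.
The state is a dict: "time_s": time; "qpos": joint angles; "joint_vel": joint speeds; "tau": joint torques, N m; "ee_pos": TCP position; "eef_rot": TCP orientation; "force": force on the tool from outside, world axes, zero at the start; "moment": the same for the moment, N m; "grip_width": finger opening in m.
Only numpy, scipy, OpenCV 4.12 (cv2) and the standard library are available. Lean on these libraries where they do the work, as an engineer would, in place of code of your own. Each camera call takes 0.05 s, during which the arm holds its last target. There are 200 camera calls.

### The job

First swing the heater's hinged clear lid up and back past vertical so that it stays open by itself. Then change the three aluminium tube blocks round, one at a time and always upright, letting whichever block has to wait stand on the empty round rubber mat meanwhile: the round block from the heater ends on the finned cooling plate, the square block from the cooling plate ends in the shallow storage tray, and the oblong block from the tray ends in the heater, each standing in the middle of its place. Leave the lid open and do not disturb the beaker and the bottle.

Things in the scene. Friction and masses are not known exactly. Their poses are not given: they have to be found in the camera images.
- heater: Dry-bath heater, fixed: white open-topped box 136 x 136 mm, 66 mm high, walls 6 mm; well 124 x 124 mm inside, its floor 10 mm above the bench. Origin: centre of the underside, at bench height; z up; -x: front (display, dial, lid tab), facing the robot within 0.25 rad; +x: hinge side. Lid hinge line: parallel to y at x = +68, z = 66 mm. Holds the round block at the start.
- lid (a joint): Lid angle, rad: 0 shut, 1.57 vertical, 1.95 stop. Plate 136 x 136 x 8 mm on the rim, clear pane, 0.16 kg. Black tab 16 mm wide (y), 10 thick sticks out of its front edge in its plane; shut: x -68 to -113, z 66 to 76, y -8 to 8 mm in the heater frame, free beneath. Hinge nearly free: falls shut before vertical, past it falls open to the stop and stays; open it reaches 245 mm above the bench.
- cooler: Cooling plate, fixed: bright metal heat sink 104 x 104 mm with a flat top 20 mm above the bench and fins beneath. Origin: centre of its underside, at bench height. The square block stands on it at the start. Place for the round block: middle of the top.
- tray: Storage tray, fixed: shallow grey square tray 124 x 124 mm outside, lip 12 mm high, walls 5 mm, floor 5 mm above the bench. Origin: centre of its underside, at bench height. The oblong block stands in it at the start. Place for the square block: middle of the floor.
- mat: Waiting place, fixed: black round rubber mat, 104 mm across, 5 mm thick. Origin: centre of its underside, at bench height. Empty at the start and at the end.
- round_block: Round aluminium tube block: upright cylinder 48 mm in diameter, 50 mm high, dark tube holes marked in its top, about 0.22 kg. Origin: centre of its underside; z up.
- square_block: Square aluminium tube block: 46 x 46 mm, 50 mm high, dark tube holes marked in its top, about 0.24 kg. Origin: centre of its underside; z up; x and y along its sides.
- oblong_block: Oblong aluminium tube block: 68 mm along its x, 36 mm along its y, 50 mm high, dark tube holes marked in its top, about 0.27 kg. Origin: centre of its underside; z up.
- beaker: Bystander: loose glass beaker, 66 mm across, 85 mm high, on the bench beyond the work. Origin: centre of its underside.
- bottle: Bystander: loose amber reagent bottle with a white cap, 56 mm across, 110 mm high, on the bench beyond the work. Origin: centre of its underside.
Not all that is in view belongs to the job. There is more than one size of the mat; the job needs the largest.

How it is judged:
On the way, in this order (a step that is already met when the one before it is completed fails the run):
1. the lid is swung past vertical and open (hinge over 1.65 rad) (value of joint lid above 1.65 rad), for 0.3 s.
2. one of the blocks waits on the round mat, upright and let go (((horizontal distance between round_block and mat below 0.04 m and z of round_block in the frame of mat below 0.01 m and angle between round_block's own z axis and vertical below 0.1 rad and contact force between the fingers and round_block below 0.1 N) or (horizontal distance between square_block and mat below 0.04 m and z of square_block in the frame of mat below 0.01 m and angle between square_block's own z axis and vertical below 0.1 rad and contact force between the fingers and square_block below 0.1 N) or (horizontal distance between oblong_block and mat below 0.04 m and z of oblong_block in the frame of mat below 0.01 m and angle between oblong_block's own z axis and vertical below 0.1 rad and contact force between the fingers and oblong_block below 0.1 N))), for 0.2 s.
At the end, for the whole second after the job is handed in: The round block stands on the cooling plate, the square block on the tray's floor and the oblong block on the floor of the heater's well, each with its centre within 15 mm of the centre of its place, upright (within 0.1 rad), on the surface within 5 mm, at rest; the lid stays open beyond 1.65 rad (horizontal distance between round_block and cooler below 0.015 m and z of round_block in the frame of cooler between 0.015 and 0.025 m and angle between each of round_block, square_block, oblong_block's own z axis and vertical below 0.1 rad and horizontal distance between square_block and tray below 0.015 m and z of square_block in the frame of tray between 0 and 0.01 m and horizontal distance between oblong_block and heater below 0.015 m and z of oblong_block in the frame of heater between 0.005 and 0.015 m and linear speed of each of round_block, square_block, oblong_block below 0.02 m/s and angular speed of each of round_block, square_block, oblong_block below 0.2 rad/s and value of joint lid above 1.65 rad); the robot touches nothing.
It fails at once if the beaker or the bottle is moved by more than 30 mm or tipped (distance of any of beaker, bottle from where it was at the start of the episode above 0.03 m or angle between any of beaker, bottle's own z axis and vertical above 0.5 rad).
It fails at once if a block is tipped by more than 0.6 rad (angle between any of round_block, square_block, oblong_block's own z axis and vertical above 0.6 rad).
It also fails if it takes over 141 s, if anything falls off the work surface, if the arm or the gripper's body presses on something with over 40 N, if the wrist force passes 120 N, or if a joint passes its speed limit or range.

## Working session

There is one attempt and no reset: what is moved stays moved. The work goes in short steps, Python scripts to look and compute and a tool call to move; the robot and the scene stay as the last step left them, time stands still between calls to the robot, and variables do not carry over. Pictures are saved under pics/ and viewed, about 12 in all and at most 16, crops included, and the job is handed in when it is done.

Besides the shell and the picture viewer there is one more tool, called after ">>>" by a JSON object that holds its "op" and its "data", one argument or row to a line. play_rows: Moves the arm, as the interface text tells. Its arguments: {"type":"object","properties":{"commands":{"type":"array","items":{"type":"object","properties":{"dx":{"type":"number"},"dy":{"type":"number"},"dz":{"type":"number"},"ax":{"type":"number"},"ay":{"type":"number"},"az":{"type":"number"}}}},"claw":{"type":"number"},"squeeze":{"type":"number"}},"required":["commands"]}

```bash
mkdir -p pics; ls; python3 - <<'E'
from station import ctrl, viewer
import cv2,numpy as np
print(ctrl.get_obs())
for n in("top","scene"):
    cv2.imwrite(f"pics/{n}0.png",viewer.camera(n)[:,:,::-1]); print(n,viewer.camera_model(n))
print(viewer.camera_model("wrist"))
E
```

```text
pics
{'time_s': 0.0, 'qpos': array([-1.25756239e+00,  3.00477560e-01,  1.52158617e+00,  3.08847147e-05,
        1.32074460e+00, -6.65720125e-02]), 'joint_vel': array([-7.34477880e-04, -2.17471756e-03, -1.43874218e-03, -2.47258119e-03,
        8.84327862e-05, -1.36753613e-04]), 'tau': array([ 3.85137264e-04, -5.31808949e+01, -3.52735305e+01,  7.08678877e-02,
        2.44425447e-02, -1.12758078e-04]), 'ee_pos': array([ 0.2038435 , -0.51054279,  0.21288064]), 'eef_rot': array([-3.14038166e+00, -1.10718743e-04,  3.79798222e-01]), 'force': array([ 0.60451902, -0.42438327, -0.2782869 ]), 'moment': array([-0.02533622, -0.03375463, -0.02259997]), 'grip_width': 0.09367616822904735}
top {'K': array([[512.74311034,   0.        , 320.36256273],
       [  0.        , 512.74311034, 199.24584469],
       [  0.        ,   0.        ,   1.        ]]), 'dist_coeffs': array([0.04930132, 0.        , 0.        , 0.        , 0.        ]), 'pose': array([[-0.01120915, -0.99573924,  0.09152992,  0.46280018],
       [-0.99970162,  0.01314622,  0.02058778, -0.00875087],
       [-0.02170333, -0.09127184, -0.99
[... 500 characters left out ...]
977, -0.64214305,  0.62955106],
       [ 0.        ,  0.        ,  0.        ,  1.        ]])}
{'K': array([[281.78690644,   0.        , 319.76197936],
       [  0.        , 281.78690644, 200.16967798],
       [  0.        ,   0.        ,   1.        ]]), 'dist_coeffs': array([-0.03603974,  0.        ,  0.        ,  0.        ,  0.        ]), 'T_tool_cam': array([[-9.33243622e-05, -9.73027237e-01, -2.30690242e-01,
         6.65472774e-02],
       [ 9.99999995e-01, -8.13578916e-05, -6.13849861e-05,
        -2.06607442e-03],
       [ 4.09607917e-05, -2.30690247e-01,  9.73027239e-01,
        -1.71130509e-01],
       [ 0.00000000e+00,  0.00000000e+00,  0.00000000e+00,
         1.00000000e+00]])}
```

View pics/top0.png

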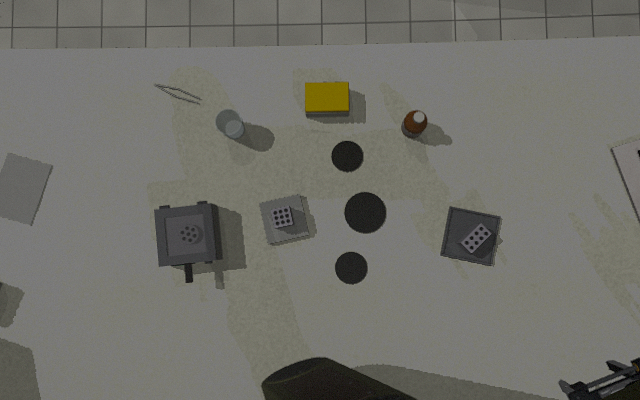

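View pics/scene0.png

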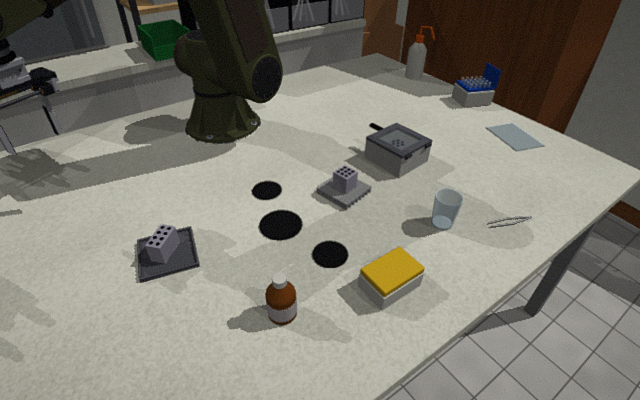

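The top view shows the heater at about (188,235) with its tab at (188,272). The square block on the cooler is at (283,216), the large mat at (365,212), and the oblong block in the tray at (476,238).

```bash
cat > h.py <<'E'
import cv2,numpy as np
from station import ctrl,viewer
from scipy.spatial.transform import Rotation as R
def tool():
    o=ctrl.get_obs(); T=np.eye(4); T[:3,:3]=R.from_euler('xyz',o['eef_rot']).as_matrix(); T[:3,3]=o['ee_pos']; return T
def cam(n):
    m=viewer.camera_model(n); P=m['pose'] if n!='wrist' else tool()@m['T_tool_cam']
    return m['K'],m['dist_coeffs'],P
def cast(n,px,z,c=None):
    K,d,P=c or cam(n)
    p=cv2.undistortPoints(np.array(px,float).reshape(-1,1,2),K,d)[:,0]
    r=np.c_[p,np.ones(len(p))]@P[:3,:3].T
    return P[:3,3]+r*((z-P[2,3])/r[:,2])[:,None]
def proj(n,pts,c=None):
    K,d,P=c or cam(n); Q=np.linalg.inv(P)
    return cv2.projectPoints(np.array(pts,float).reshape(-1,3),cv2.Rodrigues(Q[:3,:3])[0],Q[:3,3],K,d)[0][:,0]
E
python3 - <<'E'
from h import *
np.set_printoptions(precision=4,suppress=True)
a=cv2.imread('pics/top0.png'); g=cv2.cvtColor(a,6)
def rois(x0,y0,x1,y1,lo,hi):
    m=np.zeros_like(g); m[y0:y1,x0:x1]=cv2.inRange(g,lo,hi)[y0:y1,x0:x1]
    c=max(cv2.findContours(m,0,1)[0],key=cv2.contourArea); return c
for n,(r,z) in {'mat':((335,185,395,240,0,45),.005)}.items():
    c=rois(*r); print(n,cv2.contourArea(c),cast('top',[cv2.minEnclosingCircle(c)[0],cv2.minEnclosingCircle(c)[1:]*2] [:1],z), cv2.minEnclosingCircle(c)[1])
def crop(x0,x1,y0,y1,s): return cv2.resize(np.clip(a[y0:y1,x0:x1]*1.8,0,255).astype(np.uint8),None,fx=s,fy=s,interpolation=cv2.INTER_CUBIC)
L=crop(148,328,192,290,4); cv2.imwrite('pics/c1.png',L)
cv2.imwrite('pics/c2.png',crop(430,515,195,275,7))
E
```

```text
mat 1242.5 [[ 0.5468 -0.0931  0.005 ]] 20.527847290039062
```

View pics/c1.png

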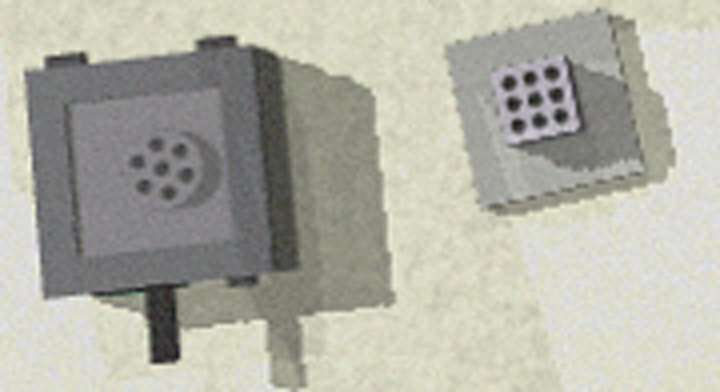

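View pics/c2.png

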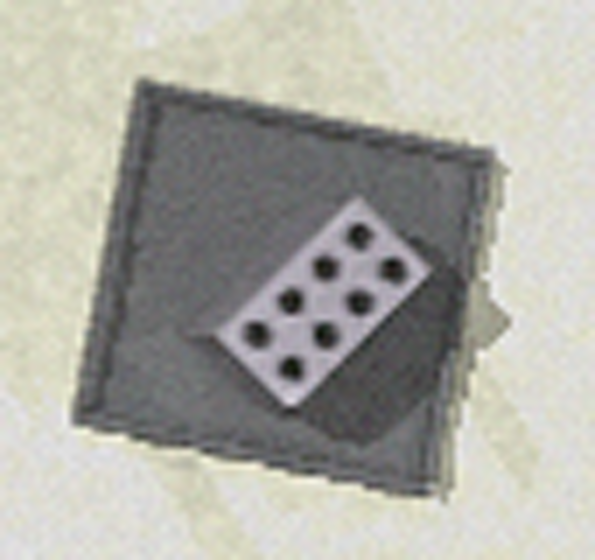

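The crops give the corners of the lid, tab, cooler, tray and block tops. I'll cast them to world points.

```bash
python3 - <<'E'
from h import *
np.set_printoptions(precision=4,suppress=True)
def f(n,uv,off,s,z):
    p=cast('top',np.array(off)+(np.array(uv)+.5)/s-.5,z)[:,:2]
    e=[np.linalg.norm(p[i]-p[(i+1)%len(p)]) for i in range(len(p))]
    a=[np.degrees(np.arctan2(*(p[(i+1)%len(p)]-p[i])[::-1])) for i in range(len(p))]
    print(n,'c',p.mean(0),'edges',np.array(e),'ang',np.array(a))
A=((148,192),4);B=((430,195),7)
f('lid',[(27,70),(253,46),(270,275),(45,298)],*A,.074)
f('tab',[(147,290),(178,287),(180,360),(150,362)],*A,.076)
f('round',[(161,169)],*A,.06)
f('cooler',[(446,45),(603,10),(642,168),(490,208)],*A,.02)
f('square',[(493,67),(567,55),(580,130),(507,146)],*A,.07)
f('squarehole',[(536,100)],*A,.07)
f('tray',[(138,80),(492,150),(445,497),(75,425)],*B,.012)
f('oblong',[(358,197),(432,268),(291,407),(217,335)],*B,.055)
f('beaker',[(231*4,124*4)],(0,0),4,.04); f('bottle',[(414*4,124*4)],(0,0),4,.05)
print(ctrl.get_obs()['ee_pos'])
E
```

```text
lid c [0.4948 0.3383] edges [0.1348 0.136  0.1327 0.1353] ang [ -84.6573 -175.2231   95.0263    5.6624]
tab c [0.405  0.3276] edges [0.0182 0.0424 0.0176 0.0419] ang [ -85.2818 -177.551    92.99      3.362 ]
round c [0.4966 0.3351] edges [0.] ang [0.]
cooler c [0.5327 0.1083] edges [0.1    0.1011 0.0969 0.1049] ang [ -78.1283 -166.6208  104.0168   15.0392]
square c [0.5348 0.1087] edges [0.0447 0.0454 0.0444 0.0479] ang [ -81.5068 -170.5127  101.6457    9.9025]
squarehole c [0.5344 0.1092] edges [0.] ang [0.]
tray c [ 0.4856 -0.3504] edges [0.1247 0.1226 0.1292 0.1238] ang [-102.122   169.875    78.4386  -12.1928]
oblong c [ 0.4798 -0.3513] edges [0.0339 0.0674 0.0341 0.0674] ang [-135.748   133.4848   44.1765  -46.6647]
beaker c [0.7689 0.2377] edges [0.] ang [0.]
bottle c [ 0.7591 -0.213 ] edges [0.] ang [0.]
[ 0.2039 -0.5106  0.213 ]
```

```bash
cat > plan.py <<'E'
import sys,json
from h import *
# usage: plan.py "x,y,z,yawdeg,rows" ... : prints tool-axis rows from the present pose (tool down)
o=ctrl.get_obs(); p=o['ee_pos'].copy(); yaw=np.degrees(o['eef_rot'][2])
print('at',p.round(4),'rpy',np.degrees(o['eef_rot']).round(2),'t',round(o['time_s'],2),'q',o['qpos'].round(2),'w',round(o['grip_width'],4),'F',o['force'].round(1))
for a in sys.argv[1:]:
    x,y,z,w,n=map(float,a.split(',')); n=int(n); d=(np.array([x,y,z])-p)/n; dw=((w-yaw+180)%360-180)/n
    for i in range(n):
        c,s=np.cos(np.radians(yaw)),np.sin(np.radians(yaw))
        r=dict(dx=round(c*d[0]+s*d[1],3),dy=round(s*d[0]-c*d[1],3),dz=round(-d[2],3),az=round(-dw,1)); print(json.dumps({k:v for k,v in r.items() if v}))
        yaw+=dw; p=p+d
    print('--')
E
python3 plan.py .40,-.15,.21,5,11 .40,.329,.21,5,14
```

```text
at [ 0.2039 -0.5106  0.213 ] rpy [-179.94   -0.     21.76] t 0.1 q [-1.26  0.3   1.52  0.    1.32 -0.07] w 0.0939 F [ 0.3  1.  -0.1]
{"dx": 0.029, "dy": -0.024, "az": 1.5}
{"dx": 0.028, "dy": -0.025, "az": 1.5}
{"dx": 0.027, "dy": -0.025, "az": 1.5}
{"dx": 0.027, "dy": -0.026, "az": 1.5}
{"dx": 0.026, "dy": -0.027, "az": 1.5}
{"dx": 0.025, "dy": -0.027, "az": 1.5}
{"dx": 0.025, "dy": -0.028, "az": 1.5}
{"dx": 0.024, "dy": -0.029, "az": 1.5}
{"dx": 0.023, "dy": -0.029, "az": 1.5}
{"dx": 0.022, "dy": -0.03, "az": 1.5}
{"dx": 0.021, "dy": -0.031, "az": 1.5}
--
{"dx": 0.003, "dy": -0.034}
{"dx": 0.003, "dy": -0.034}
{"dx": 0.003, "dy": -0.034}
{"dx": 0.003, "dy": -0.034}
{"dx": 0.003, "dy": -0.034}
{"dx": 0.003, "dy": -0.034}
{"dx": 0.003, "dy": -0.034}
{"dx": 0.003, "dy": -0.034}
{"dx": 0.003, "dy": -0.034}
{"dx": 0.003, "dy": -0.034}
{"dx": 0.003, "dy": -0.034}
{"dx": 0.003, "dy": -0.034}
{"dx": 0.003, "dy": -0.034}
{"dx": 0.003, "dy": -0.034}
--
```

>>> {"op": "play_rows", "data": {
  "commands": [
    {"dx": 0.029,"dy": -0.024,"az": 1.5},
    {"dx": 0.028,"dy": -0.025,"az": 1.5},
    {"dx": 0.027,"dy": -0.025,"az": 1.5},
    {"dx": 0.027,"dy": -0.026,"az": 1.5},
    {"dx": 0.026,"dy": -0.027,"az": 1.5}
  ],
  "claw": 0.5,
  "squeeze": 8
}}

```text
validation failed for argument at $.co...
```

>>> {"op": "play_rows", "data": {
  "commands": [
    {"dx": 0.025,"dy": -0.027,"az": 1.5},
    {"dx": 0.025,"dy": -0.028,"az": 1.5},
    {"dx": 0.024,"dy": -0.029,"az": 1.5},
    {"dx": 0.023,"dy": -0.029,"az": 1.5},
    {"dx": 0.022,"dy": -0.03,"az": 1.5}
  ]
}}

```text
validation failed for argument at $.co...
```

>>> {"op": "play_rows", "data": {
  "commands": [
    {"dx": 0.021,"dy": -0.031,"az": 1.5},
    {"dx": 0.003,"dy": -0.034},
    {"dx": 0.003,"dy": -0.034},
    {"dx": 0.003,"dy": -0.034},
    {"dx": 0.003,"dy": -0.034}
  ]
}}

```text
validation failed for argument at $.co...
```

>>> {"op": "play_rows", "data": {
  "commands": [
    {"dx": 0.003,"dy": -0.034},
    {"dx": 0.003,"dy": -0.034},
    {"dx": 0.003,"dy": -0.034},
    {"dx": 0.003,"dy": -0.034},
    {"dx": 0.003,"dy": -0.034}
  ]
}}

```text
validation failed for argument at $.co...
```

>>> {"op": "play_rows", "data": {
  "commands": [
    {"dx": 0.003,"dy": -0.034},
    {"dx": 0.003,"dy": -0.034},
    {"dx": 0.003,"dy": -0.034},
    {"dx": 0.003,"dy": -0.034},
    {"dx": 0.003,"dy": -0.034}
  ]
}}

```text
validation failed for argument at $.co...
```

Every row probably needs all six keys, so I'll fill them in.

>>> {"op": "play_rows", "data": {
  "commands": [
    {"dx": 0.029,"dy": -0.024,"dz": 0,"ax": 0,"ay": 0,"az": 1.5},
    {"dx": 0.028,"dy": -0.025,"dz": 0,"ax": 0,"ay": 0,"az": 1.5},
    {"dx": 0.027,"dy": -0.025,"dz": 0,"ax": 0,"ay": 0,"az": 1.5},
    {"dx": 0.027,"dy": -0.026,"dz": 0,"ax": 0,"ay": 0,"az": 1.5},
    {"dx": 0.026,"dy": -0.027,"dz": 0,"ax": 0,"ay": 0,"az": 1.5}
  ],
  "claw": 0.5,
  "squeeze": 8
}}

```text
time_s: 0.52
ee_pos: [0.2922, -0.3438, 0.2101]
eef_rot: [-3.136, 0.002, 0.236]
force: [1.1, -0.3, 0.0]
grip_width: 0.064
```

```bash
sed -i 's/r=dict(\(.*\)); print.*/r=dict(\1); print(json.dumps(dict(dx=r["dx"],dy=r["dy"],dz=r["dz"],ax=0,ay=0,az=r["az"])))/' plan.py; python3 plan.py .40,-.15,.21,5,7 .40,.329,.21,5,13
```

```text
at [ 0.2922 -0.3438  0.2101] rpy [-1.7971e+02  1.0000e-01  1.3520e+01] t 0.52 q [-0.95  0.08  1.79  0.    1.28  0.39] w 0.064 F [ 1.1 -0.3  0. ]
{"dx": 0.021, "dy": -0.023, "dz": 0.0, "ax": 0, "ay": 0, "az": 1.2}
{"dx": 0.021, "dy": -0.024, "dz": 0.0, "ax": 0, "ay": 0, "az": 1.2}
{"dx": 0.02, "dy": -0.024, "dz": 0.0, "ax": 0, "ay": 0, "az": 1.2}
{"dx": 0.02, "dy": -0.025, "dz": 0.0, "ax": 0, "ay": 0, "az": 1.2}
{"dx": 0.019, "dy": -0.025, "dz": 0.0, "ax": 0, "ay": 0, "az": 1.2}
{"dx": 0.019, "dy": -0.025, "dz": 0.0, "ax": 0, "ay": 0, "az": 1.2}
{"dx": 0.018, "dy": -0.026, "dz": 0.0, "ax": 0, "ay": 0, "az": 1.2}
--
{"dx": 0.003, "dy": -0.037, "dz": -0.0, "ax": 0, "ay": 0, "az": -0.0}
{"dx": 0.003, "dy": -0.037, "dz": -0.0, "ax": 0, "ay": 0, "az": -0.0}
{"dx": 0.003, "dy": -0.037, "dz": -0.0, "ax": 0, "ay": 0, "az": -0.0}
{"dx": 0.003, "dy": -0.037, "dz": -0.0, "ax": 0, "ay": 0, "az": -0.0}
{"dx": 0.003, "dy": -0.037, "dz": -0.0, "ax": 0, "ay": 0, "az": -0.0}
{"dx": 0.003, "dy": -0.037, "dz": -0.0, "ax": 0, "ay": 0, "az": -0.0}
{"dx": 0.003, "dy": -0.037, "dz": -0.0, "ax": 0, "ay": 0, "az": -0.0}
{"dx": 0.003, "dy": -0.037, "dz": -0.0, "ax": 0, "ay": 0, "az": -0.0}
{"dx": 0.003, "dy": -0.037, "dz": -0.0, "ax": 0, "ay": 0, "az": -0.0}
{"dx": 0.003, "dy": -0.037, "dz": -0.0, "ax": 0, "ay": 0, "az": -0.0}
{"dx": 0.003, "dy": -0.037, "dz": -0.0, "ax": 0, "ay": 0, "az": -0.0}
{"dx": 0.003, "dy": -0.037, "dz": -0.0, "ax": 0, "ay": 0, "az": -0.0}
{"dx": 0.003, "dy": -0.037, "dz": -0.0, "ax": 0, "ay": 0, "az": -0.0}
--
```

>>> {"op": "play_rows", "data": {
  "commands": [
    {"dx": 0.021,"dy": -0.023,"dz": 0,"ax": 0,"ay": 0,"az": 1.2},
    {"dx": 0.021,"dy": -0.024,"dz": 0,"ax": 0,"ay": 0,"az": 1.2},
    {"dx": 0.02,"dy": -0.024,"dz": 0,"ax": 0,"ay": 0,"az": 1.2},
    {"dx": 0.02,"dy": -0.025,"dz": 0,"ax": 0,"ay": 0,"az": 1.2},
    {"dx": 0.019,"dy": -0.025,"dz": 0,"ax": 0,"ay": 0,"az": 1.2}
  ]
}}

```text
time_s: 0.93
ee_pos: [0.3702, -0.1969, 0.2099]
eef_rot: [-3.136, 0.003, 0.125]
force: [0.5, 0.2, -0.0]
grip_width: 0.0469
```

>>> {"op": "play_rows", "data": {
  "commands": [
    {"dx": 0.019,"dy": -0.025,"dz": 0,"ax": 0,"ay": 0,"az": 1.2},
    {"dx": 0.018,"dy": -0.026,"dz": 0,"ax": 0,"ay": 0,"az": 1.2},
    {"dx": 0.003,"dy": -0.037,"dz": 0,"ax": 0,"ay": 0,"az": 0},
    {"dx": 0.003,"dy": -0.037,"dz": 0,"ax": 0,"ay": 0,"az": 0},
    {"dx": 0.003,"dy": -0.037,"dz": 0,"ax": 0,"ay": 0,"az": 0}
  ]
}}

```text
time_s: 1.35
ee_pos: [0.4028, -0.0231, 0.2099]
eef_rot: [-3.135, 0.004, 0.078]
force: [0.7, -0.2, 0.5]
grip_width: 0.0471
```

>>> {"op": "play_rows", "data": {
  "commands": [
    {"dx": 0.003,"dy": -0.037,"dz": 0,"ax": 0,"ay": 0,"az": 0},
    {"dx": 0.003,"dy": -0.037,"dz": 0,"ax": 0,"ay": 0,"az": 0},
    {"dx": 0.003,"dy": -0.037,"dz": 0,"ax": 0,"ay": 0,"az": 0},
    {"dx": 0.003,"dy": -0.037,"dz": 0,"ax": 0,"ay": 0,"az": 0},
    {"dx": 0.003,"dy": -0.037,"dz": 0,"ax": 0,"ay": 0,"az": 0}
  ]
}}

```text
time_s: 1.77
ee_pos: [0.4005, 0.1718, 0.2108]
eef_rot: [-3.135, 0.005, 0.077]
force: [0.3, -0.7, -0.6]
grip_width: 0.0471
```

>>> {"op": "play_rows", "data": {
  "commands": [
    {"dx": 0.003,"dy": -0.037,"dz": 0,"ax": 0,"ay": 0,"az": 0},
    {"dx": 0.003,"dy": -0.037,"dz": 0,"ax": 0,"ay": 0,"az": 0},
    {"dx": 0.003,"dy": -0.037,"dz": 0,"ax": 0,"ay": 0,"az": 0},
    {"dx": 0.003,"dy": -0.037,"dz": 0,"ax": 0,"ay": 0,"az": 0},
    {"dx": 0.003,"dy": -0.037,"dz": 0,"ax": 0,"ay": 0,"az": 0}
  ]
}}

```text
time_s: 2.18
ee_pos: [0.3978, 0.3675, 0.2112]
eef_rot: [-3.136, 0.006, 0.079]
force: [0.4, -1.0, 0.2]
grip_width: 0.0472
```

```bash
python3 - <<'E'
from h import *
np.set_printoptions(precision=4,suppress=True)
c=cam('wrist');a=viewer.camera('wrist')[:,:,::-1]
cv2.imwrite('pics/w1.png',a); print(proj('wrist',[(.4012,.329,.076),(.4948,.3383,.06),(.38,.32,.076)],c))
E
python3 plan.py .401,.329,.21,5,2 .401,.329,.06,5,5
```

```text
[[357.0131 193.3894]
 [355.9845 106.0746]
 [362.8778 212.3067]]
at [0.3972 0.3723 0.2107] rpy [-179.61    0.34    4.65] t 2.23 q [0.68 0.29 1.54 0.01 1.31 2.17] w 0.0467 F [-1.7  4.3 -0.4]
{"dx": 0.0, "dy": 0.022, "dz": 0.0, "ax": 0, "ay": 0, "az": -0.2}
{"dx": 0.0, "dy": 0.022, "dz": 0.0, "ax": 0, "ay": 0, "az": -0.2}
--
{"dx": -0.0, "dy": 0.0, "dz": 0.03, "ax": 0, "ay": 0, "az": -0.0}
{"dx": -0.0, "dy": 0.0, "dz": 0.03, "ax": 0, "ay": 0, "az": -0.0}
{"dx": -0.0, "dy": 0.0, "dz": 0.03, "ax": 0, "ay": 0, "az": -0.0}
{"dx": -0.0, "dy": 0.0, "dz": 0.03, "ax": 0, "ay": 0, "az": -0.0}
{"dx": -0.0, "dy": 0.0, "dz": 0.03, "ax": 0, "ay": 0, "az": -0.0}
--
```

View pics/w1.png

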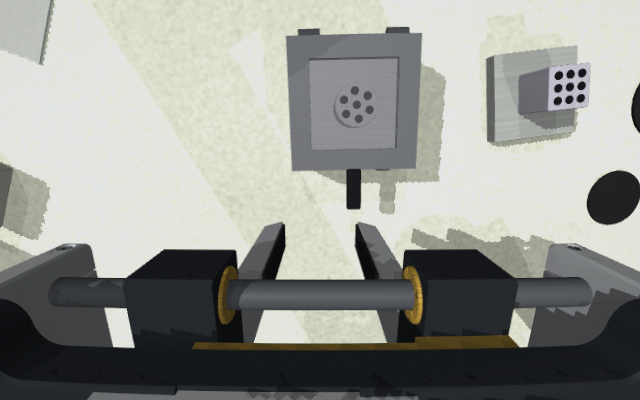

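The tab runs from (353,170) to (354,209), within about 3 mm of the prediction. Next I descend on it and grip.

>>> {"op": "play_rows", "data": {
  "commands": [
    {"dx": 0.001,"dy": 0.02,"dz": 0,"ax": 0,"ay": 0,"az": 0},
    {"dx": 0,"dy": 0.02,"dz": 0,"ax": 0,"ay": 0,"az": 0},
    {"dx": 0,"dy": 0.001,"dz": 0.02,"ax": 0,"ay": 0,"az": 0},
    {"dx": 0,"dy": 0,"dz": 0.03,"ax": 0,"ay": 0,"az": 0},
    {"dx": 0,"dy": 0,"dz": 0.03,"ax": 0,"ay": 0,"az": 0}
  ]
}}

```text
time_s: 2.65
ee_pos: [0.4018, 0.333, 0.1313]
eef_rot: [-3.131, 0.0, 0.087]
force: [1.1, -0.5, -1.1]
grip_width: 0.0468
```

```bash
python3 plan.py .401,.331,.06,5,4
```

```text
at [0.4018 0.333  0.1313] rpy [-1.7942e+02  1.0000e-02  4.9900e+00] t 2.65 q [0.62 0.32 1.7  0.01 1.12 2.1 ] w 0.0468 F [ 1.1 -0.5 -1.1]
{"dx": -0.0, "dy": 0.0, "dz": 0.018, "ax": 0, "ay": 0, "az": -0.0}
{"dx": -0.0, "dy": 0.0, "dz": 0.018, "ax": 0, "ay": 0, "az": -0.0}
{"dx": -0.0, "dy": 0.0, "dz": 0.018, "ax": 0, "ay": 0, "az": -0.0}
{"dx": -0.0, "dy": 0.0, "dz": 0.018, "ax": 0, "ay": 0, "az": -0.0}
--
```

>>> {"op": "play_rows", "data": {
  "commands": [
    {"dx": 0,"dy": 0.001,"dz": 0.018,"ax": 0,"ay": 0,"az": 0},
    {"dx": 0,"dy": 0,"dz": 0.018,"ax": 0,"ay": 0,"az": 0},
    {"dx": 0,"dy": 0,"dz": 0.018,"ax": 0,"ay": 0,"az": 0},
    {"dx": 0,"dy": 0,"dz": 0.016,"ax": 0,"ay": 0,"az": 0},
    {"dx": 0,"dy": 0,"dz": 0,"ax": 0,"ay": 0,"az": 0}
  ]
}}

```text
time_s: 3.07
ee_pos: [0.3991, 0.3257, 0.0523]
eef_rot: [-3.137, 0.009, 0.084]
force: [-0.1, 0.1, -1.2]
grip_width: 0.0467
```

>>> {"op": "play_rows", "data": {
  "commands": [
    {"dx": 0,"dy": 0,"dz": 0,"ax": 0,"ay": 0,"az": 0},
    {"dx": 0,"dy": 0,"dz": 0,"ax": 0,"ay": 0,"az": 0},
    {"dx": 0,"dy": 0,"dz": 0,"ax": 0,"ay": 0,"az": 0},
    {"dx": 0,"dy": 0,"dz": 0,"ax": 0,"ay": 0,"az": 0},
    {"dx": 0,"dy": 0,"dz": 0,"ax": 0,"ay": 0,"az": 0}
  ],
  "claw": 0.05,
  "squeeze": 8
}}

```text
time_s: 3.48
ee_pos: [0.3997, 0.3271, 0.056]
eef_rot: [-3.131, 0.006, 0.082]
force: [-6.4, 15.4, -0.7]
grip_width: 0.023
```

>>> {"op": "play_rows", "data": {
  "commands": [
    {"dx": 0,"dy": -0.003,"dz": 0,"ax": 0,"ay": 0,"az": 0},
    {"dx": 0,"dy": 0,"dz": 0,"ax": 0,"ay": 0,"az": 0},
    {"dx": 0,"dy": 0,"dz": 0,"ax": 0,"ay": 0,"az": 0},
    {"dx": 0,"dy": 0,"dz": 0,"ax": 0,"ay": 0,"az": 0},
    {"dx": 0,"dy": 0,"dz": 0,"ax": 0,"ay": 0,"az": 0}
  ]
}}

```text
time_s: 3.9
ee_pos: [0.3995, 0.331, 0.0596]
eef_rot: [-3.129, 0.004, 0.084]
force: [-1.5, 0.1, -0.5]
grip_width: 0.016
```

Width is 16 mm, so the tab is gripped. Next I swing it along the arc.

>>> {"op": "play_rows", "data": {
  "commands": [
    {"dx": 0.002,"dy": 0,"dz": -0.019,"ax": 0,"ay": 0,"az": 0},
    {"dx": 0.004,"dy": 0,"dz": -0.019,"ax": 0,"ay": 0,"az": 0},
    {"dx": 0.006,"dy": 0,"dz": -0.018,"ax": 0,"ay": 0,"az": 0},
    {"dx": 0.009,"dy": 0,"dz": -0.018,"ax": 0,"ay": 0,"az": 0},
    {"dx": 0.011,"dy": 0,"dz": -0.016,"ax": 0,"ay": 0,"az": 0}
  ]
}}

```text
time_s: 4.32
ee_pos: [0.4321, 0.3342, 0.1526]
eef_rot: [-3.125, 0.001, 0.085]
force: [2.8, 6.0, -4.9]
grip_width: 0.0161
```

```bash
python3 plan.py
```

```text
at [0.4321 0.3342 0.1526] rpy [-1.7904e+02  8.0000e-02  4.8800e+00] t 4.32 q [0.58 0.34 1.61 0.02 1.18 2.06] w 0.0161 F [ 2.8  6.  -4.9]
```

>>> {"op": "play_rows", "data": {
  "commands": [
    {"dx": 0.0125,"dy": 0,"dz": -0.015,"ax": 0,"ay": 0,"az": 0},
    {"dx": 0.014,"dy": 0,"dz": -0.0135,"ax": 0,"ay": 0,"az": 0},
    {"dx": 0.0155,"dy": 0,"dz": -0.0115,"ax": 0,"ay": 0,"az": 0},
    {"dx": 0.017,"dy": 0,"dz": -0.0095,"ax": 0,"ay": 0,"az": 0},
    {"dx": 0.018,"dy": 0,"dz": -0.0075,"ax": 0,"ay": 0,"az": 0}
  ]
}}

```text
time_s: 4.73
ee_pos: [0.5123, 0.3424, 0.2153]
eef_rot: [-3.118, -0.005, 0.086]
force: [1.5, 7.0, -11.7]
grip_width: 0.0163
```

>>> {"op": "play_rows", "data": {
  "commands": [
    {"dx": 0.0185,"dy": 0,"dz": -0.0055,"ax": 0,"ay": 0,"az": 0},
    {"dx": 0.019,"dy": 0,"dz": -0.003,"ax": 0,"ay": 0,"az": 0},
    {"dx": 0.0195,"dy": 0,"dz": -0.001,"ax": 0,"ay": 0,"az": 0},
    {"dx": 0.0195,"dy": 0,"dz": 0.0015,"ax": 0,"ay": 0,"az": 0},
    {"dx": 0.019,"dy": 0,"dz": 0.004,"ax": 0,"ay": 0,"az": 0}
  ]
}}

```text
time_s: 5.15
ee_pos: [0.6096, 0.3523, 0.2183]
eef_rot: [-3.116, -0.0, 0.088]
force: [-3.4, 2.8, -5.8]
grip_width: 0.0163
```

```bash
python3 plan.py
```

```text
at [0.6096 0.3523 0.2183] rpy [-1.7851e+02 -1.0000e-02  5.0600e+00] t 5.15 q [0.46 0.65 1.   0.02 1.48 1.94] w 0.0163 F [-3.4  2.8 -5.8]
```

>>> {"op": "play_rows", "data": {
  "commands": [
    {"dx": 0,"dy": 0,"dz": 0,"ax": 0,"ay": 0,"az": 0},
    {"dx": 0,"dy": 0,"dz": 0,"ax": 0,"ay": 0,"az": 0},
    {"dx": 0,"dy": 0,"dz": 0,"ax": 0,"ay": 0,"az": 0},
    {"dx": 0,"dy": 0,"dz": -0.01,"ax": 0,"ay": 0,"az": 0},
    {"dx": 0,"dy": 0,"dz": -0.03,"ax": -1.5,"ay": 0,"az": 0}
  ],
  "claw": 0.5
}}

```text
time_s: 5.57
ee_pos: [0.61, 0.3497, 0.2526]
eef_rot: [3.138, 0.009, 0.086]
force: [0.2, -0.3, -0.3]
grip_width: 0.0453
```

>>> {"op": "play_rows", "data": {
  "commands": [
    {"dx": -0.02,"dy": 0,"dz": -0.03,"ax": 0,"ay": 0,"az": 0},
    {"dx": -0.03,"dy": 0,"dz": -0.02,"ax": 0,"ay": 0,"az": 0},
    {"dx": -0.03,"dy": 0,"dz": 0,"ax": 0,"ay": 0,"az": 0},
    {"dx": -0.03,"dy": 0,"dz": 0,"ax": 0,"ay": 0,"az": 0},
    {"dx": 0,"dy": 0,"dz": 0,"ax": 0,"ay": 0,"az": 0}
  ],
  "claw": 0.8
}}

```text
time_s: 5.98
ee_pos: [0.4949, 0.3397, 0.3175]
eef_rot: [-3.141, -0.003, 0.086]
force: [0.5, 0.1, 0.5]
grip_width: 0.0745
```

```bash
python3 - <<'E'
from h import *
np.set_printoptions(precision=4,suppress=True)
c=cam('wrist');a=viewer.camera('wrist')[:,:,::-1];b=viewer.camera('top')[:,:,::-1]
cv2.imwrite('pics/w2.png',np.vstack([a,cv2.resize(b[180:300,130:322],(640,400))])[:,:][::1]); print(proj('wrist',[(.4948,.3383,.06)],c))
E
python3 plan.py .496,.337,.16,5,5 .496,.337,.031,5,5
```

```text
[[322.0517 178.2395]]
at [0.498  0.3397 0.3169] rpy [-179.98   -0.22    4.88] t 6.08 q [ 0.54  0.37  1.19 -0.    1.58  2.02] w 0.0749 F [ 0.3 -0.2  0.3]
{"dx": -0.0, "dy": 0.001, "dz": 0.031, "ax": 0, "ay": 0, "az": -0.0}
{"dx": -0.0, "dy": 0.001, "dz": 0.031, "ax": 0, "ay": 0, "az": -0.0}
{"dx": -0.0, "dy": 0.001, "dz": 0.031, "ax": 0, "ay": 0, "az": -0.0}
{"dx": -0.0, "dy": 0.001, "dz": 0.031, "ax": 0, "ay": 0, "az": -0.0}
{"dx": -0.0, "dy": 0.001, "dz": 0.031, "ax": 0, "ay": 0, "az": -0.0}
--
{"dx": 0.0, "dy": 0.0, "dz": 0.026, "ax": 0, "ay": 0, "az": -0.0}
{"dx": 0.0, "dy": 0.0, "dz": 0.026, "ax": 0, "ay": 0, "az": -0.0}
{"dx": 0.0, "dy": 0.0, "dz": 0.026, "ax": 0, "ay": 0, "az": -0.0}
{"dx": 0.0, "dy": 0.0, "dz": 0.026, "ax": 0, "ay": 0, "az": -0.0}
{"dx": 0.0, "dy": 0.0, "dz": 0.026, "ax": 0, "ay": 0, "az": -0.0}
--
```

```bash
python3 -c "
import cv2;a=cv2.imread('pics/w2.png');cv2.imwrite('pics/w2s.png',cv2.resize(a,(480,600)))"
```

```text
(no output)
```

View pics/w2s.png

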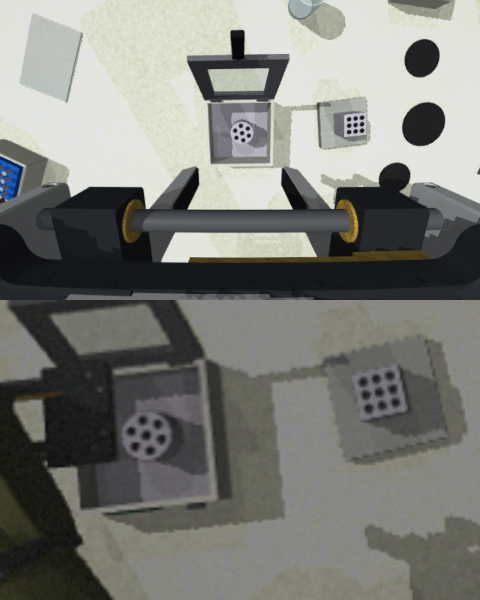

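The lid stands open. The round block's centre is at about (322,176), matching the prediction to 2 px. Next I descend on it.

>>> {"op": "play_rows", "data": {
  "commands": [
    {"dx": -0.001,"dy": 0.002,"dz": 0.031,"ax": 0,"ay": 0,"az": 0},
    {"dx": 0,"dy": 0,"dz": 0.031,"ax": 0,"ay": 0,"az": 0},
    {"dx": 0,"dy": 0,"dz": 0.031,"ax": 0,"ay": 0,"az": 0},
    {"dx": 0,"dy": 0,"dz": 0.031,"ax": 0,"ay": 0,"az": 0},
    {"dx": 0,"dy": 0,"dz": 0.031,"ax": 0,"ay": 0,"az": 0}
  ]
}}

```text
time_s: 6.5
ee_pos: [0.5041, 0.3393, 0.1666]
eef_rot: [-3.134, -0.02, 0.084]
force: [0.6, 0.6, -0.7]
grip_width: 0.075
```

```bash
python3 plan.py .497,.337,.032,5,5
```

```text
at [0.5041 0.3393 0.1666] rpy [-179.56   -1.16    4.8 ] t 6.5 q [ 0.53  0.45  1.42 -0.    1.24  2.02] w 0.075 F [ 0.6  0.6 -0.7]
{"dx": -0.001, "dy": 0.0, "dz": 0.027, "ax": 0, "ay": 0, "az": -0.0}
{"dx": -0.001, "dy": 0.0, "dz": 0.027, "ax": 0, "ay": 0, "az": -0.0}
{"dx": -0.001, "dy": 0.0, "dz": 0.027, "ax": 0, "ay": 0, "az": -0.0}
{"dx": -0.001, "dy": 0.0, "dz": 0.027, "ax": 0, "ay": 0, "az": -0.0}
{"dx": -0.001, "dy": 0.0, "dz": 0.027, "ax": 0, "ay": 0, "az": -0.0}
--
```

>>> {"op": "play_rows", "data": {
  "commands": [
    {"dx": -0.004,"dy": 0,"dz": 0.02,"ax": -0.4,"ay": -1.2,"az": 0},
    {"dx": -0.003,"dy": 0,"dz": 0.025,"ax": 0,"ay": 0,"az": 0},
    {"dx": -0.001,"dy": 0,"dz": 0.025,"ax": 0,"ay": 0,"az": 0},
    {"dx": -0.001,"dy": 0,"dz": 0.02,"ax": 0,"ay": 0,"az": 0},
    {"dx": 0,"dy": 0,"dz": 0.01,"ax": 0,"ay": 0,"az": 0}
  ]
}}

```text
time_s: 6.92
ee_pos: [0.4973, 0.3368, 0.0567]
eef_rot: [3.139, 0.007, 0.081]
force: [0.4, -0.3, -0.4]
grip_width: 0.0751
```

```bash
python3 plan.py .497,.337,.032,5,2; sed -i 's/^for a in/print("tilt fix ax %.1f ay %.1f"%(-((np.degrees(o["eef_rot"][0])+360)%360-180),np.degrees(o["eef_rot"][1])))\nfor a in/' plan.py
```

```text
at [0.4973 0.3368 0.0567] rpy [179.83   0.4    4.65] t 6.92 q [0.53 0.58 1.51 0.   1.06 2.02] w 0.0751 F [ 0.4 -0.3 -0.4]
{"dx": -0.0, "dy": -0.0, "dz": 0.012, "ax": 0, "ay": 0, "az": -0.2}
{"dx": -0.0, "dy": -0.0, "dz": 0.012, "ax": 0, "ay": 0, "az": -0.2}
--
```

>>> {"op": "play_rows", "data": {
  "commands": [
    {"dx": 0,"dy": 0,"dz": 0.013,"ax": 0,"ay": 0,"az": 0},
    {"dx": 0,"dy": 0,"dz": 0.009,"ax": 0,"ay": 0,"az": 0},
    {"dx": 0,"dy": 0,"dz": 0,"ax": 0,"ay": 0,"az": 0},
    {"dx": 0,"dy": 0,"dz": 0,"ax": 0,"ay": 0,"az": 0},
    {"dx": 0,"dy": 0,"dz": 0,"ax": 0,"ay": 0,"az": 0}
  ]
}}

```text
time_s: 7.33
ee_pos: [0.4994, 0.3364, 0.0327]
eef_rot: [3.138, 0.009, 0.08]
force: [0.3, 0.0, -0.1]
grip_width: 0.0751
```

>>> {"op": "play_rows", "data": {
  "commands": [
    {"dx": 0,"dy": 0,"dz": 0,"ax": 0,"ay": 0,"az": 0},
    {"dx": 0,"dy": 0,"dz": 0,"ax": 0,"ay": 0,"az": 0},
    {"dx": 0,"dy": 0,"dz": 0,"ax": 0,"ay": 0,"az": 0},
    {"dx": 0,"dy": 0,"dz": 0,"ax": 0,"ay": 0,"az": 0},
    {"dx": 0,"dy": 0,"dz": 0,"ax": 0,"ay": 0,"az": 0}
  ],
  "claw": 0.4,
  "squeeze": 25
}}

```text
time_s: 7.75
ee_pos: [0.5011, 0.3373, 0.0363]
eef_rot: [3.14, 0.004, 0.08]
force: [-0.2, -0.0, -2.8]
grip_width: 0.0475
```

>>> {"op": "play_rows", "data": {
  "commands": [
    {"dx": 0,"dy": 0,"dz": 0,"ax": 0,"ay": 0,"az": 0},
    {"dx": 0,"dy": 0,"dz": -0.005,"ax": 0,"ay": 0,"az": 0},
    {"dx": 0,"dy": 0,"dz": -0.02,"ax": 0,"ay": 0,"az": 0},
    {"dx": 0,"dy": 0,"dz": -0.03,"ax": 0,"ay": 0,"az": 0},
    {"dx": 0,"dy": 0,"dz": -0.03,"ax": 0,"ay": 0,"az": 0}
  ]
}}

```text
time_s: 8.17
ee_pos: [0.4981, 0.3356, 0.1174]
eef_rot: [3.134, 0.016, 0.08]
force: [0.3, 0.7, -2.7]
grip_width: 0.0479
```

```bash
python3 plan.py .52,.337,.15,5,1 .546,-.093,.15,5,13
```

```text
at [0.4981 0.3356 0.1174] rpy [179.57   0.91   4.57] t 8.17 q [0.53 0.51 1.46 0.   1.19 2.02] w 0.0479 F [ 0.3  0.7 -2.7]
tilt fix ax 0.4 ay 0.9
{"dx": 0.022, "dy": 0.0, "dz": -0.033, "ax": 0, "ay": 0, "az": -0.4}
--
{"dx": -0.001, "dy": 0.033, "dz": -0.0, "ax": 0, "ay": 0, "az": -0.0}
{"dx": -0.001, "dy": 0.033, "dz": -0.0, "ax": 0, "ay": 0, "az": -0.0}
{"dx": -0.001, "dy": 0.033, "dz": -0.0, "ax": 0, "ay": 0, "az": -0.0}
{"dx": -0.001, "dy": 0.033, "dz": -0.0, "ax": 0, "ay": 0, "az": -0.0}
{"dx": -0.001, "dy": 0.033, "dz": -0.0, "ax": 0, "ay": 0, "az": -0.0}
{"dx": -0.001, "dy": 0.033, "dz": -0.0, "ax": 0, "ay": 0, "az": -0.0}
{"dx": -0.001, "dy": 0.033, "dz": -0.0, "ax": 0, "ay": 0, "az": -0.0}
{"dx": -0.001, "dy": 0.033, "dz": -0.0, "ax": 0, "ay": 0, "az": -0.0}
{"dx": -0.001, "dy": 0.033, "dz": -0.0, "ax": 0, "ay": 0, "az": -0.0}
{"dx": -0.001, "dy": 0.033, "dz": -0.0, "ax": 0, "ay": 0, "az": -0.0}
{"dx": -0.001, "dy": 0.033, "dz": -0.0, "ax": 0, "ay": 0, "az": -0.0}
{"dx": -0.001, "dy": 0.033, "dz": -0.0, "ax": 0, "ay": 0, "az": -0.0}
{"dx": -0.001, "dy": 0.033, "dz": -0.0, "ax": 0, "ay": 0, "az": -0.0}
--
```

>>> {"op": "play_rows", "data": {
  "commands": [
    {"dx": 0,"dy": 0,"dz": -0.03,"ax": 0.4,"ay": 0.9,"az": 0},
    {"dx": 0.005,"dy": 0.01,"dz": -0.015,"ax": 0,"ay": 0,"az": 0},
    {"dx": 0.005,"dy": 0.025,"dz": 0,"ax": 0,"ay": 0,"az": 0},
    {"dx": 0,"dy": 0.033,"dz": 0,"ax": 0,"ay": 0,"az": 0},
    {"dx": 0,"dy": 0.033,"dz": 0,"ax": 0,"ay": 0,"az": 0}
  ]
}}

```text
time_s: 8.58
ee_pos: [0.5175, 0.2389, 0.1733]
eef_rot: [-3.137, -0.01, 0.087]
force: [0.4, 0.3, -2.2]
grip_width: 0.0475
```

>>> {"op": "play_rows", "data": {
  "commands": [
    {"dx": 0,"dy": 0.035,"dz": 0,"ax": 0,"ay": 0,"az": 0},
    {"dx": 0,"dy": 0.035,"dz": 0,"ax": 0,"ay": 0,"az": 0},
    {"dx": 0,"dy": 0.035,"dz": 0,"ax": 0,"ay": 0,"az": 0},
    {"dx": 0,"dy": 0.035,"dz": 0,"ax": 0,"ay": 0,"az": 0},
    {"dx": 0,"dy": 0.035,"dz": 0,"ax": 0,"ay": 0,"az": 0}
  ]
}}

```text
time_s: 9.0
ee_pos: [0.5316, 0.0575, 0.1745]
eef_rot: [-3.137, -0.012, 0.09]
force: [0.3, -0.4, -1.8]
grip_width: 0.0477
```

```bash
python3 plan.py .546,-.093,.16,5,5
```

```text
at [0.5316 0.0575 0.1745] rpy [-179.72   -0.68    5.15] t 9.0 q [0.04 0.29 1.62 0.01 1.21 1.52] w 0.0477 F [ 0.3 -0.4 -1.8]
tilt fix ax -0.3 ay -0.7
{"dx": 0.0, "dy": 0.03, "dz": 0.003, "ax": 0, "ay": 0, "az": 0.0}
{"dx": 0.0, "dy": 0.03, "dz": 0.003, "ax": 0, "ay": 0, "az": 0.0}
{"dx": 0.0, "dy": 0.03, "dz": 0.003, "ax": 0, "ay": 0, "az": 0.0}
{"dx": 0.0, "dy": 0.03, "dz": 0.003, "ax": 0, "ay": 0, "az": 0.0}
{"dx": 0.0, "dy": 0.03, "dz": 0.003, "ax": 0, "ay": 0, "az": 0.0}
--
```

>>> {"op": "play_rows", "data": {
  "commands": [
    {"dx": 0,"dy": 0.035,"dz": 0.003,"ax": -0.3,"ay": -0.7,"az": 0},
    {"dx": 0,"dy": 0.035,"dz": 0.003,"ax": 0,"ay": 0,"az": 0},
    {"dx": 0,"dy": 0.035,"dz": 0.003,"ax": 0,"ay": 0,"az": 0},
    {"dx": 0,"dy": 0.03,"dz": 0.01,"ax": 0,"ay": 0,"az": 0},
    {"dx": 0,"dy": 0.01,"dz": 0.02,"ax": 0,"ay": 0,"az": 0}
  ]
}}

```text
time_s: 9.42
ee_pos: [0.5452, -0.0984, 0.1399]
eef_rot: [3.138, -0.006, 0.087]
force: [-0.1, 0.2, -2.2]
grip_width: 0.0478
```

```bash
python3 plan.py .546,-.093,.032,5,5
```

```text
at [ 0.5452 -0.0984  0.1399] rpy [179.82  -0.37   5.  ] t 9.42 q [-0.24  0.38  1.6  -0.    1.16  1.24] w 0.0478 F [-0.1  0.2 -2.2]
tilt fix ax 0.2 ay -0.4
{"dx": 0.0, "dy": -0.001, "dz": 0.022, "ax": 0, "ay": 0, "az": -0.0}
{"dx": 0.0, "dy": -0.001, "dz": 0.022, "ax": 0, "ay": 0, "az": -0.0}
{"dx": 0.0, "dy": -0.001, "dz": 0.022, "ax": 0, "ay": 0, "az": -0.0}
{"dx": 0.0, "dy": -0.001, "dz": 0.022, "ax": 0, "ay": 0, "az": -0.0}
{"dx": 0.0, "dy": -0.001, "dz": 0.022, "ax": 0, "ay": 0, "az": -0.0}
--
```

>>> {"op": "play_rows", "data": {
  "commands": [
    {"dx": 0,"dy": -0.002,"dz": 0.022,"ax": 0.2,"ay": -0.4,"az": 0},
    {"dx": 0,"dy": -0.002,"dz": 0.025,"ax": 0,"ay": 0,"az": 0},
    {"dx": 0,"dy": -0.001,"dz": 0.025,"ax": 0,"ay": 0,"az": 0},
    {"dx": 0,"dy": 0,"dz": 0.015,"ax": 0,"ay": 0,"az": 0},
    {"dx": 0,"dy": 0,"dz": 0.005,"ax": 0,"ay": 0,"az": 0}
  ]
}}

```text
time_s: 9.83
ee_pos: [0.5437, -0.0979, 0.0435]
eef_rot: [-3.141, 0.002, 0.081]
force: [0.4, 1.0, -3.1]
grip_width: 0.0478
```

```bash
python3 plan.py .546,-.093,.032,5,3
```

```text
at [ 0.5437 -0.0979  0.0435] rpy [-1.7997e+02  9.0000e-02  4.6300e+00] t 9.83 q [-0.24  0.51  1.67 -0.    0.97  1.25] w 0.0478 F [ 0.4  1.  -3.1]
tilt fix ax -0.0 ay 0.1
{"dx": 0.001, "dy": -0.002, "dz": 0.004, "ax": 0, "ay": 0, "az": -0.1}
{"dx": 0.001, "dy": -0.002, "dz": 0.004, "ax": 0, "ay": 0, "az": -0.1}
{"dx": 0.001, "dy": -0.002, "dz": 0.004, "ax": 0, "ay": 0, "az": -0.1}
--
```

>>> {"op": "play_rows", "data": {
  "commands": [
    {"dx": 0.001,"dy": -0.002,"dz": 0.004,"ax": 0,"ay": 0,"az": 0},
    {"dx": 0.001,"dy": -0.002,"dz": 0.003,"ax": 0,"ay": 0,"az": 0},
    {"dx": 0,"dy": -0.001,"dz": 0.002,"ax": 0,"ay": 0,"az": 0},
    {"dx": 0,"dy": 0,"dz": 0.001,"ax": 0,"ay": 0,"az": 0},
    {"dx": 0,"dy": 0,"dz": 0,"ax": 0,"ay": 0,"az": 0}
  ]
}}

```text
time_s: 10.25
ee_pos: [0.5463, -0.092, 0.0348]
eef_rot: [-3.141, 0.0, 0.081]
force: [-0.8, -0.7, -2.1]
grip_width: 0.0474
```

>>> {"op": "play_rows", "data": {
  "commands": [
    {"dx": 0,"dy": 0,"dz": 0.002,"ax": 0,"ay": 0,"az": 0},
    {"dx": 0,"dy": 0,"dz": 0.002,"ax": 0,"ay": 0,"az": 0},
    {"dx": 0,"dy": 0,"dz": 0.001,"ax": 0,"ay": 0,"az": 0},
    {"dx": 0,"dy": 0,"dz": 0,"ax": 0,"ay": 0,"az": 0},
    {"dx": 0,"dy": 0,"dz": 0,"ax": 0,"ay": 0,"az": 0}
  ]
}}

```text
time_s: 10.67
ee_pos: [0.5473, -0.0922, 0.0314]
eef_rot: [3.141, -0.003, 0.081]
force: [-0.2, -0.2, -2.1]
grip_width: 0.0479
```

>>> {"op": "play_rows", "data": {
  "commands": [
    {"dx": 0,"dy": 0,"dz": 0.001,"ax": 0,"ay": 0,"az": 0},
    {"dx": 0,"dy": 0,"dz": 0,"ax": 0,"ay": 0,"az": 0},
    {"dx": 0,"dy": 0,"dz": 0,"ax": 0,"ay": 0,"az": 0},
    {"dx": 0,"dy": 0,"dz": 0,"ax": 0,"ay": 0,"az": 0},
    {"dx": 0,"dy": 0,"dz": 0,"ax": 0,"ay": 0,"az": 0}
  ]
}}

```text
time_s: 11.08
ee_pos: [0.5478, -0.0924, 0.0314]
eef_rot: [3.14, -0.004, 0.081]
force: [0.0, -0.9, -2.1]
grip_width: 0.0475
```

>>> {"op": "play_rows", "data": {
  "commands": [
    {"dx": 0,"dy": 0,"dz": 0,"ax": 0,"ay": 0,"az": 0},
    {"dx": 0,"dy": 0,"dz": 0,"ax": 0,"ay": 0,"az": 0},
    {"dx": 0,"dy": 0,"dz": 0,"ax": 0,"ay": 0,"az": 0},
    {"dx": 0,"dy": 0,"dz": -0.005,"ax": 0,"ay": 0,"az": 0},
    {"dx": 0,"dy": 0,"dz": -0.02,"ax": 0,"ay": 0,"az": 0}
  ],
  "claw": 0.75
}}

```text
time_s: 11.5
ee_pos: [0.5463, -0.0921, 0.0542]
eef_rot: [-3.141, 0.0, 0.081]
force: [-0.4, -0.3, -0.5]
grip_width: 0.0705
```

```bash
python3 plan.py .545,-.093,.17,5,4 .48,-.351,.17,-46.5,8
```

```text
at [ 0.5463 -0.0921  0.0542] rpy [-1.7999e+02  1.0000e-02  4.6500e+00] t 11.5 q [-0.23  0.49  1.66  0.    0.99  1.26] w 0.0705 F [-0.4 -0.3 -0.5]
tilt fix ax -0.0 ay 0.0
{"dx": -0.0, "dy": 0.0, "dz": -0.029, "ax": 0, "ay": 0, "az": -0.1}
{"dx": -0.0, "dy": 0.0, "dz": -0.029, "ax": 0, "ay": 0, "az": -0.1}
{"dx": -0.0, "dy": 0.0, "dz": -0.029, "ax": 0, "ay": 0, "az": -0.1}
{"dx": -0.0, "dy": 0.0, "dz": -0.029, "ax": 0, "ay": 0, "az": -0.1}
--
{"dx": -0.011, "dy": 0.031, "dz": -0.0, "ax": 0, "ay": 0, "az": 6.4}
{"dx": -0.007, "dy": 0.032, "dz": -0.0, "ax": 0, "ay": 0, "az": 6.4}
{"dx": -0.004, "dy": 0.033, "dz": -0.0, "ax": 0, "ay": 0, "az": 6.4}
{"dx": 0.0, "dy": 0.033, "dz": -0.0, "ax": 0, "ay": 0, "az": 6.4}
{"dx": 0.004, "dy": 0.033, "dz": -0.0, "ax": 0, "ay": 0, "az": 6.4}
{"dx": 0.008, "dy": 0.032, "dz": -0.0, "ax": 0, "ay": 0, "az": 6.4}
{"dx": 0.011, "dy": 0.031, "dz": -0.0, "ax": 0, "ay": 0, "az": 6.4}
{"dx": 0.015, "dy": 0.03, "dz": -0.0, "ax": 0, "ay": 0, "az": 6.4}
--
```

>>> {"op": "play_rows", "data": {
  "commands": [
    {"dx": 0,"dy": 0,"dz": -0.029,"ax": 0,"ay": 0,"az": 0},
    {"dx": 0,"dy": 0,"dz": -0.029,"ax": 0,"ay": 0,"az": 0},
    {"dx": 0,"dy": 0,"dz": -0.029,"ax": 0,"ay": 0,"az": 0},
    {"dx": 0,"dy": 0,"dz": -0.029,"ax": 0,"ay": 0,"az": 0},
    {"dx": -0.011,"dy": 0.031,"dz": 0,"ax": 0,"ay": 0,"az": 6.4}
  ]
}}

```text
time_s: 11.92
ee_pos: [0.5387, -0.1211, 0.1799]
eef_rot: [3.142, -0.003, -0.025]
force: [0.3, -0.8, 0.3]
grip_width: 0.0707
```

>>> {"op": "play_rows", "data": {
  "commands": [
    {"dx": -0.007,"dy": 0.032,"dz": 0,"ax": 0,"ay": 0,"az": 6.4},
    {"dx": -0.004,"dy": 0.033,"dz": 0,"ax": 0,"ay": 0,"az": 6.4},
    {"dx": 0,"dy": 0.033,"dz": 0,"ax": 0,"ay": 0,"az": 6.4},
    {"dx": 0.004,"dy": 0.033,"dz": 0,"ax": 0,"ay": 0,"az": 6.4},
    {"dx": 0.008,"dy": 0.032,"dz": 0,"ax": 0,"ay": 0,"az": 6.4}
  ]
}}

```text
time_s: 12.33
ee_pos: [0.4967, -0.2861, 0.1862]
eef_rot: [-3.139, -0.011, -0.605]
force: [0.9, -1.1, 0.6]
grip_width: 0.0706
```

```bash
python3 plan.py .48,-.351,.17,-46.5,3
```

```text
at [ 0.4967 -0.2861  0.1862] rpy [-179.83   -0.61  -34.66] t 12.33 q [-0.59  0.37  1.5   0.    1.27  1.59] w 0.0706 F [ 0.9 -1.1  0.6]
tilt fix ax -0.2 ay -0.6
{"dx": 0.008, "dy": 0.021, "dz": 0.005, "ax": 0, "ay": 0, "az": 3.9}
{"dx": 0.009, "dy": 0.02, "dz": 0.005, "ax": 0, "ay": 0, "az": 3.9}
{"dx": 0.011, "dy": 0.02, "dz": 0.005, "ax": 0, "ay": 0, "az": 3.9}
--
```

>>> {"op": "play_rows", "data": {
  "commands": [
    {"dx": 0.008,"dy": 0.021,"dz": 0.006,"ax": -0.2,"ay": -0.6,"az": 3.9},
    {"dx": 0.009,"dy": 0.018,"dz": 0.01,"ax": 0,"ay": 0,"az": 3.9},
    {"dx": 0.01,"dy": 0.014,"dz": 0.01,"ax": 0,"ay": 0,"az": 3},
    {"dx": 0,"dy": 0,"dz": 0.01,"ax": 0,"ay": 0,"az": 0},
    {"dx": 0,"dy": 0,"dz": 0,"ax": 0,"ay": 0,"az": 0}
  ]
}}

```text
time_s: 12.75
ee_pos: [0.4814, -0.3539, 0.1518]
eef_rot: [3.141, -0.004, -0.817]
force: [0.5, 0.0, 0.4]
grip_width: 0.0705
```

```bash
python3 plan.py .48,-.351,.026,-46.5,5; python3 - <<'E'
from h import *
c=cam('wrist');a=viewer.camera('wrist')[:,:,::-1]; b=viewer.camera('top')[:,:,::-1]
cv2.imwrite('pics/w3.png',np.vstack([a[:260],b[140:400]])); print(proj('wrist',[(.4798,-.3513,.055)],c),proj('top',[(.5468,-.0931,.055)]))
E
```

```text
at [ 0.4814 -0.3539  0.1518] rpy [179.98  -0.23 -46.84] t 12.75 q [-0.69  0.46  1.45 -0.    1.23  1.69] w 0.0705 F [0.5 0.  0.4]
tilt fix ax 0.0 ay -0.2
{"dx": -0.001, "dy": -0.0, "dz": 0.025, "ax": 0, "ay": 0, "az": -0.1}
{"dx": -0.001, "dy": -0.0, "dz": 0.025, "ax": 0, "ay": 0, "az": -0.1}
{"dx": -0.001, "dy": -0.0, "dz": 0.025, "ax": 0, "ay": 0, "az": -0.1}
{"dx": -0.001, "dy": -0.0, "dz": 0.025, "ax": 0, "ay": 0, "az": -0.1}
{"dx": -0.001, "dy": -0.0, "dz": 0.025, "ax": 0, "ay": 0, "az": -0.1}
--
[[319.92129249 204.58493316]] [[366.16182028 210.80495148]]
```

View pics/w3.png

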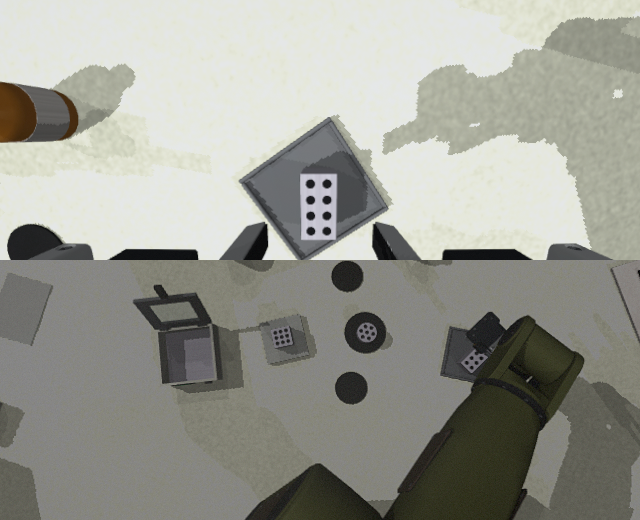

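The oblong block is centred at (319,207) and aligned with the jaws. The round block stands in the middle of the mat, and the lid is open.

>>> {"op": "play_rows", "data": {
  "commands": [
    {"dx": -0.002,"dy": 0,"dz": 0.025,"ax": 0,"ay": 0,"az": 0},
    {"dx": -0.001,"dy": 0,"dz": 0.028,"ax": 0,"ay": 0,"az": 0},
    {"dx": -0.001,"dy": 0,"dz": 0.028,"ax": 0,"ay": 0,"az": 0},
    {"dx": -0.001,"dy": 0,"dz": 0.02,"ax": 0,"ay": 0,"az": 0},
    {"dx": 0,"dy": 0,"dz": 0.008,"ax": 0,"ay": 0,"az": 0}
  ]
}}

```text
time_s: 13.27
ee_pos: [0.4845, -0.3479, 0.0492]
eef_rot: [-3.14, -0.019, -0.804]
force: [-0.5, -0.5, 0.4]
grip_width: 0.0709
```

```bash
python3 plan.py .48,-.351,.027,-46.5,3
```

```text
at [ 0.4845 -0.3479  0.0492] rpy [-179.89   -1.08  -46.09] t 13.27 q [-0.68  0.57  1.55 -0.    1.01  1.69] w 0.0709 F [-0.5 -0.5  0.4]
tilt fix ax -0.1 ay -1.1
{"dx": -0.0, "dy": 0.002, "dz": 0.007, "ax": 0, "ay": 0, "az": 0.1}
{"dx": -0.0, "dy": 0.002, "dz": 0.007, "ax": 0, "ay": 0, "az": 0.1}
{"dx": -0.0, "dy": 0.002, "dz": 0.007, "ax": 0, "ay": 0, "az": 0.1}
--
```

>>> {"op": "play_rows", "data": {
  "commands": [
    {"dx": -0.001,"dy": 0.003,"dz": 0.01,"ax": 0,"ay": -1.1,"az": 0},
    {"dx": 0,"dy": 0.002,"dz": 0.008,"ax": 0,"ay": 0,"az": 0},
    {"dx": 0,"dy": 0,"dz": 0.003,"ax": 0,"ay": 0,"az": 0},
    {"dx": 0,"dy": 0,"dz": 0,"ax": 0,"ay": 0,"az": 0},
    {"dx": 0,"dy": 0,"dz": 0,"ax": 0,"ay": 0,"az": 0}
  ]
}}

```text
time_s: 13.68
ee_pos: [0.482, -0.35, 0.0292]
eef_rot: [-3.139, -0.0, -0.8]
force: [0.7, 0.2, -0.1]
grip_width: 0.0708
```

>>> {"op": "play_rows", "data": {
  "commands": [
    {"dx": 0,"dy": 0,"dz": 0,"ax": 0,"ay": 0,"az": 0},
    {"dx": 0,"dy": 0,"dz": 0,"ax": 0,"ay": 0,"az": 0},
    {"dx": 0,"dy": 0,"dz": 0,"ax": 0,"ay": 0,"az": 0},
    {"dx": 0,"dy": 0,"dz": 0,"ax": 0,"ay": 0,"az": 0},
    {"dx": 0,"dy": 0,"dz": 0,"ax": 0,"ay": 0,"az": 0}
  ],
  "claw": 0.3
}}

```text
time_s: 14.1
ee_pos: [0.4831, -0.3509, 0.0321]
eef_rot: [-3.139, -0.005, -0.8]
force: [-0.0, 0.2, -0.7]
grip_width: 0.0403
```

```bash
python3 plan.py
```

```text
at [ 0.4831 -0.3509  0.0321] rpy [-179.83   -0.26  -45.83] t 14.1 q [-0.69  0.6   1.54  0.    1.    1.68] w 0.0403 F [-0.   0.2 -0.7]
tilt fix ax -0.2 ay -0.3
```

>>> {"op": "play_rows", "data": {
  "commands": [
    {"dx": 0,"dy": 0,"dz": 0,"ax": 0,"ay": 0,"az": 0},
    {"dx": 0,"dy": 0,"dz": 0,"ax": 0,"ay": 0,"az": 0},
    {"dx": 0,"dy": 0,"dz": -0.005,"ax": 0,"ay": 0,"az": 0},
    {"dx": 0,"dy": 0,"dz": -0.02,"ax": 0,"ay": 0,"az": 0},
    {"dx": 0,"dy": 0,"dz": -0.03,"ax": 0,"ay": 0,"az": 0}
  ]
}}

```text
time_s: 14.52
ee_pos: [0.4801, -0.3487, 0.0826]
eef_rot: [-3.14, 0.007, -0.8]
force: [0.3, -0.2, -1.6]
grip_width: 0.0356
```

```bash
python3 plan.py .485,-.34,.19,-42,3 .52,0,.19,-5,10 .497,.338,.19,5,10
```

```text
at [ 0.4801 -0.3487  0.0826] rpy [-179.91    0.4   -45.83] t 14.52 q [-0.69  0.53  1.52  0.    1.1   1.68] w 0.0356 F [ 0.3 -0.2 -1.6]
tilt fix ax -0.1 ay 0.4
{"dx": -0.001, "dy": -0.003, "dz": -0.036, "ax": 0, "ay": 0, "az": -1.3}
{"dx": -0.001, "dy": -0.003, "dz": -0.036, "ax": 0, "ay": 0, "az": -1.3}
{"dx": -0.001, "dy": -0.003, "dz": -0.036, "ax": 0, "ay": 0, "az": -1.3}
--
{"dx": -0.02, "dy": -0.028, "dz": -0.0, "ax": 0, "ay": 0, "az": -3.7}
{"dx": -0.018, "dy": -0.029, "dz": -0.0, "ax": 0, "ay": 0, "az": -3.7}
{"dx": -0.016, "dy": -0.03, "dz": -0.0, "ax": 0, "ay": 0, "az": -3.7}
{"dx": -0.014, "dy": -0.031, "dz": -0.0, "ax": 0, "ay": 0, "az": -3.7}
{"dx": -0.012, "dy": -0.032, "dz": -0.0, "ax": 0, "ay": 0, "az": -3.7}
{"dx": -0.01, "dy": -0.033, "dz": -0.0, "ax": 0, "ay": 0, "az": -3.7}
{"dx": -0.008, "dy": -0.033, "dz": -0.0, "ax": 0, "ay": 0, "az": -3.7}
{"dx": -0.006, "dy": -0.034, "dz": -0.0, "ax": 0, "ay": 0, "az": -3.7}
{"dx": -0.004, "dy": -0.034, "dz": -0.0, "ax": 0, "ay": 0, "az": -3.7}
{"dx": -0.002, "dy": -0.034, "dz": -0.0, "ax": 0, "ay": 0, "az": -3.7}
--
{"dx": -0.005, "dy": -0.033, "dz": -0.0, "ax": 0, "ay": 0, "az": -1.0}
{"dx": -0.005, "dy": -0.034, "dz": -0.0, "ax": 0, "ay": 0, "az": -1.0}
{"dx": -0.004, "dy": -0.034, "dz": -0.0, "ax": 0, "ay": 0, "az": -1.0}
{"dx": -0.003, "dy": -0.034, "dz": -0.0, "ax": 0, "ay": 0, "az": -1.0}
{"dx": -0.003, "dy": -0.034, "dz": -0.0, "ax": 0, "ay": 0, "az": -1.0}
{"dx": -0.002, "dy": -0.034, "dz": -0.0, "ax": 0, "ay": 0, "az": -1.0}
{"dx": -0.002, "dy": -0.034, "dz": -0.0, "ax": 0, "ay": 0, "az": -1.0}
{"dx": -0.001, "dy": -0.034, "dz": -0.0, "ax": 0, "ay": 0, "az": -1.0}
{"dx": -0.001, "dy": -0.034, "dz": -0.0, "ax": 0, "ay": 0, "az": -1.0}
{"dx": 0.0, "dy": -0.034, "dz": -0.0, "ax": 0, "ay": 0, "az": -1.0}
--
```

>>> {"op": "play_rows", "data": {
  "commands": [
    {"dx": 0,"dy": -0.003,"dz": -0.036,"ax": 0,"ay": 0.4,"az": -1.3},
    {"dx": -0.001,"dy": -0.003,"dz": -0.036,"ax": 0,"ay": 0,"az": -1.3},
    {"dx": -0.001,"dy": -0.003,"dz": -0.03,"ax": 0,"ay": 0,"az": -1.3},
    {"dx": -0.02,"dy": -0.028,"dz": 0,"ax": 0,"ay": 0,"az": -3.7},
    {"dx": -0.018,"dy": -0.029,"dz": 0,"ax": 0,"ay": 0,"az": -3.7}
  ]
}}

```text
time_s: 14.93
ee_pos: [0.4919, -0.2756, 0.1953]
eef_rot: [-3.14, -0.006, -0.604]
force: [-0.2, 0.4, -2.8]
grip_width: 0.0355
```

>>> {"op": "play_rows", "data": {
  "commands": [
    {"dx": -0.016,"dy": -0.03,"dz": 0,"ax": 0,"ay": 0,"az": -3.7},
    {"dx": -0.014,"dy": -0.031,"dz": 0,"ax": 0,"ay": 0,"az": -3.7},
    {"dx": -0.012,"dy": -0.032,"dz": 0,"ax": 0,"ay": 0,"az": -3.7},
    {"dx": -0.01,"dy": -0.033,"dz": 0,"ax": 0,"ay": 0,"az": -3.7},
    {"dx": -0.008,"dy": -0.033,"dz": 0,"ax": 0,"ay": 0,"az": -3.7}
  ]
}}

```text
time_s: 15.35
ee_pos: [0.5094, -0.099, 0.1978]
eef_rot: [3.14, -0.009, -0.267]
force: [0.7, 0.3, -2.3]
grip_width: 0.0359
```

>>> {"op": "play_rows", "data": {
  "commands": [
    {"dx": -0.006,"dy": -0.034,"dz": 0,"ax": 0,"ay": 0,"az": -3.7},
    {"dx": -0.004,"dy": -0.034,"dz": 0,"ax": 0,"ay": 0,"az": -3.7},
    {"dx": -0.002,"dy": -0.034,"dz": 0,"ax": 0,"ay": 0,"az": -3.7},
    {"dx": -0.005,"dy": -0.033,"dz": 0,"ax": 0,"ay": 0,"az": -1},
    {"dx": -0.005,"dy": -0.034,"dz": 0,"ax": 0,"ay": 0,"az": -1}
  ]
}}

```text
time_s: 15.77
ee_pos: [0.5099, 0.0797, 0.1986]
eef_rot: [3.138, -0.008, -0.023]
force: [0.4, -0.6, -1.2]
grip_width: 0.0362
```

```bash
python3 plan.py .497,.338,.18,5,9
```

```text
at [0.5099 0.0797 0.1986] rpy [179.82  -0.48  -1.34] t 15.77 q [ 0.09  0.23  1.64 -0.    1.26  1.68] w 0.0362 F [ 0.4 -0.6 -1.2]
tilt fix ax 0.2 ay -0.5
{"dx": -0.002, "dy": -0.029, "dz": 0.002, "ax": 0, "ay": 0, "az": -0.7}
{"dx": -0.002, "dy": -0.029, "dz": 0.002, "ax": 0, "ay": 0, "az": -0.7}
{"dx": -0.001, "dy": -0.029, "dz": 0.002, "ax": 0, "ay": 0, "az": -0.7}
{"dx": -0.001, "dy": -0.029, "dz": 0.002, "ax": 0, "ay": 0, "az": -0.7}
{"dx": -0.001, "dy": -0.029, "dz": 0.002, "ax": 0, "ay": 0, "az": -0.7}
{"dx": -0.0, "dy": -0.029, "dz": 0.002, "ax": 0, "ay": 0, "az": -0.7}
{"dx": 0.0, "dy": -0.029, "dz": 0.002, "ax": 0, "ay": 0, "az": -0.7}
{"dx": 0.0, "dy": -0.029, "dz": 0.002, "ax": 0, "ay": 0, "az": -0.7}
{"dx": 0.001, "dy": -0.029, "dz": 0.002, "ax": 0, "ay": 0, "az": -0.7}
--
```

>>> {"op": "play_rows", "data": {
  "commands": [
    {"dx": -0.002,"dy": -0.032,"dz": 0.002,"ax": 0.2,"ay": -0.5,"az": -0.9},
    {"dx": -0.002,"dy": -0.032,"dz": 0.002,"ax": 0,"ay": 0,"az": -0.9},
    {"dx": -0.001,"dy": -0.032,"dz": 0.002,"ax": 0,"ay": 0,"az": -0.9},
    {"dx": -0.001,"dy": -0.032,"dz": 0.002,"ax": 0,"ay": 0,"az": -0.9},
    {"dx": -0.001,"dy": -0.032,"dz": 0.002,"ax": 0,"ay": 0,"az": -0.9}
  ]
}}

```text
time_s: 16.18
ee_pos: [0.4983, 0.2482, 0.1899]
eef_rot: [-3.141, 0.0, 0.06]
force: [0.2, -1.1, -1.6]
grip_width: 0.0357
```

>>> {"op": "play_rows", "data": {
  "commands": [
    {"dx": -0.001,"dy": -0.032,"dz": 0.002,"ax": 0,"ay": 0,"az": -0.9},
    {"dx": 0,"dy": -0.03,"dz": 0.002,"ax": 0,"ay": 0,"az": -0.6},
    {"dx": 0,"dy": -0.02,"dz": 0.005,"ax": 0,"ay": 0,"az": 0},
    {"dx": 0,"dy": -0.008,"dz": 0.005,"ax": 0,"ay": 0,"az": 0},
    {"dx": 0,"dy": 0,"dz": 0.005,"ax": 0,"ay": 0,"az": 0}
  ]
}}

```text
time_s: 16.6
ee_pos: [0.4872, 0.3477, 0.1709]
eef_rot: [-3.14, 0.001, 0.095]
force: [0.4, -0.1, -2.6]
grip_width: 0.0359
```

```bash
python3 plan.py .496,.338,.039,5,5; python3 - <<'E'
from h import *
c=cam('wrist');a=viewer.camera('wrist')[:,:,::-1]
cv2.imwrite('pics/w4.png',a[:300]); print(proj('wrist',[(.4948,.3383,.066)],c))
E
```

```text
at [0.4872 0.3477 0.1709] rpy [-1.7993e+02  4.0000e-02  5.4300e+00] t 16.6 q [0.56 0.44 1.43 0.   1.27 2.03] w 0.0359 F [ 0.4 -0.1 -2.6]
tilt fix ax -0.1 ay 0.0
{"dx": 0.002, "dy": 0.002, "dz": 0.026, "ax": 0, "ay": 0, "az": 0.1}
{"dx": 0.002, "dy": 0.002, "dz": 0.026, "ax": 0, "ay": 0, "az": 0.1}
{"dx": 0.002, "dy": 0.002, "dz": 0.026, "ax": 0, "ay": 0, "az": 0.1}
{"dx": 0.002, "dy": 0.002, "dz": 0.026, "ax": 0, "ay": 0, "az": 0.1}
{"dx": 0.002, "dy": 0.002, "dz": 0.026, "ax": 0, "ay": 0, "az": 0.1}
--
[[331.94628847 194.13652902]]
```

View pics/w4.png

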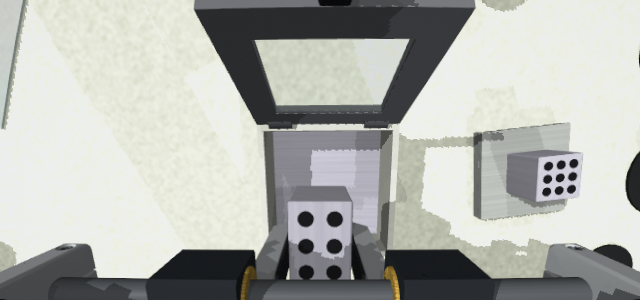

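The block is held upright above the well, which is centred at about column 330. I'll centre on it and lower.

>>> {"op": "play_rows", "data": {
  "commands": [
    {"dx": 0.004,"dy": 0.004,"dz": 0.01,"ax": 0,"ay": 0,"az": 0.4},
    {"dx": 0.004,"dy": 0.004,"dz": 0.02,"ax": 0,"ay": 0,"az": 0},
    {"dx": 0,"dy": 0.001,"dz": 0.025,"ax": 0,"ay": 0,"az": 0},
    {"dx": 0,"dy": 0,"dz": 0.02,"ax": 0,"ay": 0,"az": 0},
    {"dx": 0,"dy": 0,"dz": 0.01,"ax": 0,"ay": 0,"az": 0}
  ]
}}

```text
time_s: 17.07
ee_pos: [0.4995, 0.3312, 0.0826]
eef_rot: [-3.14, -0.002, 0.08]
force: [0.2, 0.3, -2.3]
grip_width: 0.0358
```

```bash
python3 plan.py .496,.338,.039,5,3
```

```text
at [0.4995 0.3312 0.0826] rpy [-1.7993e+02 -1.2000e-01  4.5700e+00] t 17.07 q [0.52 0.54 1.5  0.   1.1  2.02] w 0.0358 F [ 0.2  0.3 -2.3]
tilt fix ax -0.1 ay -0.1
{"dx": -0.001, "dy": -0.002, "dz": 0.015, "ax": 0, "ay": 0, "az": -0.1}
{"dx": -0.001, "dy": -0.002, "dz": 0.015, "ax": 0, "ay": 0, "az": -0.1}
{"dx": -0.001, "dy": -0.002, "dz": 0.015, "ax": 0, "ay": 0, "az": -0.1}
--
```

>>> {"op": "play_rows", "data": {
  "commands": [
    {"dx": -0.001,"dy": -0.002,"dz": 0.012,"ax": 0,"ay": 0,"az": 0},
    {"dx": -0.001,"dy": -0.002,"dz": 0.014,"ax": 0,"ay": 0,"az": 0},
    {"dx": 0,"dy": -0.002,"dz": 0.01,"ax": 0,"ay": 0,"az": 0},
    {"dx": 0,"dy": 0,"dz": 0.004,"ax": 0,"ay": 0,"az": 0},
    {"dx": 0,"dy": 0,"dz": 0.001,"ax": 0,"ay": 0,"az": 0}
  ]
}}

```text
time_s: 17.48
ee_pos: [0.4988, 0.3307, 0.0374]
eef_rot: [3.141, 0.001, 0.072]
force: [-1.4, 0.5, 0.4]
grip_width: 0.0359
```

```bash
python3 plan.py .497,.338,.038,5,1
```

```text
at [0.4988 0.3307 0.0374] rpy [1.7995e+02 5.0000e-02 4.1200e+00] t 17.48 q [ 0.52  0.6   1.53 -0.    1.01  2.02] w 0.0359 F [-1.4  0.5  0.4]
tilt fix ax 0.1 ay 0.0
{"dx": -0.001, "dy": -0.007, "dz": -0.001, "ax": 0, "ay": 0, "az": -0.9}
--
```

It's touching down about 7 mm short in y. I'll lift slightly, shift and lower again.

>>> {"op": "play_rows", "data": {
  "commands": [
    {"dx": 0,"dy": 0,"dz": -0.006,"ax": 0,"ay": 0,"az": -0.9},
    {"dx": -0.001,"dy": -0.005,"dz": -0.002,"ax": 0,"ay": 0,"az": 0},
    {"dx": 0,"dy": -0.003,"dz": 0,"ax": 0,"ay": 0,"az": 0},
    {"dx": 0,"dy": 0,"dz": 0,"ax": 0,"ay": 0,"az": 0},
    {"dx": 0,"dy": 0,"dz": 0,"ax": 0,"ay": 0,"az": 0}
  ]
}}

```text
time_s: 17.9
ee_pos: [0.4986, 0.3395, 0.0494]
eef_rot: [-3.141, -0.003, 0.089]
force: [-0.2, 0.5, -2.3]
grip_width: 0.0359
```

```bash
python3 plan.py .497,.338,.038,5,1
```

```text
at [0.4986 0.3395 0.0494] rpy [-179.94   -0.18    5.09] t 17.9 q [ 0.54  0.59  1.51 -0.    1.04  2.02] w 0.0359 F [-0.2  0.5 -2.3]
tilt fix ax -0.1 ay -0.2
{"dx": -0.002, "dy": 0.001, "dz": 0.011, "ax": 0, "ay": 0, "az": 0.1}
--
```

>>> {"op": "play_rows", "data": {
  "commands": [
    {"dx": -0.001,"dy": 0,"dz": 0.005,"ax": 0,"ay": 0,"az": 0},
    {"dx": -0.001,"dy": 0,"dz": 0.005,"ax": 0,"ay": 0,"az": 0},
    {"dx": 0,"dy": 0,"dz": 0.002,"ax": 0,"ay": 0,"az": 0},
    {"dx": 0,"dy": 0,"dz": 0.001,"ax": 0,"ay": 0,"az": 0},
    {"dx": 0,"dy": 0,"dz": 0.001,"ax": 0,"ay": 0,"az": 0}
  ]
}}

```text
time_s: 18.32
ee_pos: [0.4968, 0.3398, 0.0372]
eef_rot: [-3.14, -0.005, 0.089]
force: [-8.7, -4.7, 18.0]
grip_width: 0.036
```

>>> {"op": "play_rows", "data": {
  "commands": [
    {"dx": 0,"dy": 0,"dz": 0.001,"ax": 0,"ay": 0,"az": 0},
    {"dx": 0,"dy": 0,"dz": 0.001,"ax": 0,"ay": 0,"az": 0},
    {"dx": 0,"dy": 0,"dz": 0,"ax": 0,"ay": 0,"az": 0},
    {"dx": 0,"dy": 0,"dz": 0,"ax": 0,"ay": 0,"az": 0},
    {"dx": 0,"dy": 0,"dz": 0,"ax": 0,"ay": 0,"az": 0}
  ]
}}

```text
time_s: 18.73
ee_pos: [0.4967, 0.3397, 0.0372]
eef_rot: [-3.14, -0.005, 0.089]
force: [-1.7, -0.3, 2.0]
grip_width: 0.036
```

Seated at z .037. Release, rise, and head for the square block on the cooler.

>>> {"op": "play_rows", "data": {
  "commands": [
    {"dx": 0,"dy": 0,"dz": 0,"ax": 0,"ay": 0,"az": 0},
    {"dx": 0,"dy": 0,"dz": 0,"ax": 0,"ay": 0,"az": 0},
    {"dx": 0,"dy": 0,"dz": 0,"ax": 0,"ay": 0,"az": 0},
    {"dx": 0,"dy": 0,"dz": -0.005,"ax": 0,"ay": 0,"az": 0},
    {"dx": 0,"dy": 0,"dz": -0.02,"ax": 0,"ay": 0,"az": 0}
  ],
  "claw": 0.7
}}

```text
time_s: 19.15
ee_pos: [0.4952, 0.3387, 0.059]
eef_rot: [3.141, -0.0, 0.089]
force: [0.0, -0.6, -0.0]
grip_width: 0.0644
```

>>> {"op": "play_rows", "data": {
  "commands": [
    {"dx": 0,"dy": 0,"dz": -0.035,"ax": 0,"ay": 0,"az": 0},
    {"dx": 0,"dy": 0,"dz": -0.035,"ax": 0,"ay": 0,"az": 0},
    {"dx": 0,"dy": 0,"dz": -0.03,"ax": 0,"ay": 0,"az": 0},
    {"dx": 0,"dy": 0,"dz": -0.01,"ax": 0,"ay": 0,"az": 0},
    {"dx": 0,"dy": 0.015,"dz": 0,"ax": 0,"ay": 0,"az": 0}
  ],
  "claw": 0.8
}}

```text
time_s: 19.57
ee_pos: [0.4963, 0.325, 0.1775]
eef_rot: [-3.141, -0.002, 0.091]
force: [-0.4, -0.3, 0.7]
grip_width: 0.0751
```

```bash
python3 plan.py .534,.109,.17,10,7
```

```text
at [0.4963 0.325  0.1775] rpy [-1.7999e+02 -1.3000e-01  5.2100e+00] t 19.57 q [ 0.52  0.42  1.44 -0.    1.28  2.  ] w 0.0751 F [-0.4 -0.3  0.7]
tilt fix ax -0.0 ay -0.1
{"dx": 0.003, "dy": 0.031, "dz": 0.001, "ax": 0, "ay": 0, "az": -0.7}
{"dx": 0.002, "dy": 0.031, "dz": 0.001, "ax": 0, "ay": 0, "az": -0.7}
{"dx": 0.002, "dy": 0.031, "dz": 0.001, "ax": 0, "ay": 0, "az": -0.7}
{"dx": 0.001, "dy": 0.031, "dz": 0.001, "ax": 0, "ay": 0, "az": -0.7}
{"dx": 0.001, "dy": 0.031, "dz": 0.001, "ax": 0, "ay": 0, "az": -0.7}
{"dx": 0.001, "dy": 0.031, "dz": 0.001, "ax": 0, "ay": 0, "az": -0.7}
{"dx": 0.0, "dy": 0.031, "dz": 0.001, "ax": 0, "ay": 0, "az": -0.7}
--
```

>>> {"op": "play_rows", "data": {
  "commands": [
    {"dx": 0.003,"dy": 0.031,"dz": 0.001,"ax": 0,"ay": 0,"az": -0.7},
    {"dx": 0.002,"dy": 0.034,"dz": 0.001,"ax": 0,"ay": 0,"az": -0.7},
    {"dx": 0.002,"dy": 0.034,"dz": 0.001,"ax": 0,"ay": 0,"az": -0.7},
    {"dx": 0.001,"dy": 0.034,"dz": 0.001,"ax": 0,"ay": 0,"az": -0.7},
    {"dx": 0.001,"dy": 0.034,"dz": 0.001,"ax": 0,"ay": 0,"az": -0.7}
  ]
}}

```text
time_s: 19.98
ee_pos: [0.5228, 0.154, 0.1682]
eef_rot: [3.142, 0.0, 0.161]
force: [0.9, 1.1, 0.8]
grip_width: 0.075
```

>>> {"op": "play_rows", "data": {
  "commands": [
    {"dx": 0.001,"dy": 0.025,"dz": 0.001,"ax": 0,"ay": 0,"az": -0.7},
    {"dx": 0,"dy": 0.015,"dz": 0.005,"ax": 0,"ay": 0,"az": -0.7},
    {"dx": 0,"dy": 0.004,"dz": 0.01,"ax": 0,"ay": 0,"az": 0},
    {"dx": 0,"dy": 0,"dz": 0.01,"ax": 0,"ay": 0,"az": 0},
    {"dx": 0,"dy": 0,"dz": 0.005,"ax": 0,"ay": 0,"az": 0}
  ]
}}

```text
time_s: 20.4
ee_pos: [0.5291, 0.0998, 0.1304]
eef_rot: [3.141, 0.006, 0.179]
force: [0.4, 0.5, 0.8]
grip_width: 0.0753
```

```bash
python3 plan.py .534,.109,.041,10,5; python3 - <<'E'
from h import *
c=cam('wrist');a=viewer.camera('wrist')[:,:,::-1]; b=viewer.camera('top')[:,:,::-1]
cv2.imwrite('pics/w5.png',np.vstack([a[:260],b[140:400]])); print(proj('wrist',[(.5346,.109,.07)],c),proj('top',[(.4948,.3383,.06)]))
E
```

```text
at [0.5291 0.0998 0.1304] rpy [179.96   0.35  10.23] t 20.4 q [ 0.12  0.36  1.64 -0.    1.14  1.51] w 0.0753 F [0.4 0.5 0.8]
tilt fix ax 0.0 ay 0.4
{"dx": 0.001, "dy": -0.002, "dz": 0.018, "ax": 0, "ay": 0, "az": 0.0}
{"dx": 0.001, "dy": -0.002, "dz": 0.018, "ax": 0, "ay": 0, "az": 0.0}
{"dx": 0.001, "dy": -0.002, "dz": 0.018, "ax": 0, "ay": 0, "az": 0.0}
{"dx": 0.001, "dy": -0.002, "dz": 0.018, "ax": 0, "ay": 0, "az": 0.0}
{"dx": 0.001, "dy": -0.002, "dz": 0.018, "ax": 0, "ay": 0, "az": 0.0}
--
[[312.56263439 204.54102499]] [[186.52060681 234.63879246]]
```

View pics/w5.png

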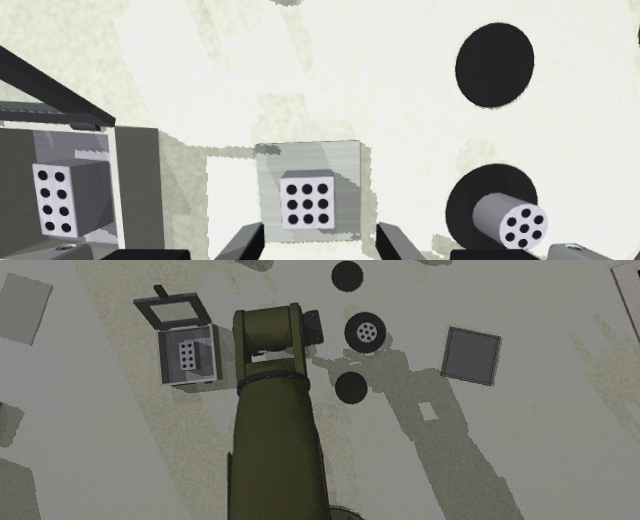

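The square block is at (307,203), about 4 mm to +y of the estimate. The oblong block stands centred in the well at (187,235). Next I descend on the square.

>>> {"op": "play_rows", "data": {
  "commands": [
    {"dx": 0.002,"dy": -0.005,"dz": 0.01,"ax": 0,"ay": 0.3,"az": 0},
    {"dx": 0.001,"dy": -0.004,"dz": 0.018,"ax": 0,"ay": 0,"az": 0},
    {"dx": 0.001,"dy": -0.001,"dz": 0.018,"ax": 0,"ay": 0,"az": 0},
    {"dx": 0.001,"dy": 0,"dz": 0.015,"ax": 0,"ay": 0,"az": 0},
    {"dx": 0,"dy": 0,"dz": 0.005,"ax": 0,"ay": 0,"az": 0}
  ]
}}

```text
time_s: 20.92
ee_pos: [0.5328, 0.1171, 0.0642]
eef_rot: [3.141, -0.003, 0.186]
force: [-0.6, 0.6, -0.7]
grip_width: 0.0751
```

```bash
python3 plan.py .534,.111,.042,10,3
```

```text
at [0.5328 0.1171 0.0642] rpy [179.97  -0.19  10.64] t 20.92 q [ 0.15  0.46  1.68 -0.    1.    1.53] w 0.0751 F [-0.6  0.6 -0.7]
tilt fix ax 0.0 ay -0.2
{"dx": 0.0, "dy": 0.002, "dz": 0.007, "ax": 0, "ay": 0, "az": 0.2}
{"dx": 0.0, "dy": 0.002, "dz": 0.007, "ax": 0, "ay": 0, "az": 0.2}
{"dx": 0.0, "dy": 0.002, "dz": 0.007, "ax": 0, "ay": 0, "az": 0.2}
--
```

>>> {"op": "play_rows", "data": {
  "commands": [
    {"dx": 0.001,"dy": 0.003,"dz": 0.009,"ax": 0,"ay": 0,"az": 0.3},
    {"dx": 0,"dy": 0.002,"dz": 0.009,"ax": 0,"ay": 0,"az": 0},
    {"dx": 0,"dy": 0,"dz": 0.003,"ax": 0,"ay": 0,"az": 0},
    {"dx": 0,"dy": 0,"dz": 0,"ax": 0,"ay": 0,"az": 0},
    {"dx": 0,"dy": 0,"dz": 0,"ax": 0,"ay": 0,"az": 0}
  ]
}}

```text
time_s: 21.33
ee_pos: [0.5349, 0.1139, 0.042]
eef_rot: [3.141, -0.004, 0.182]
force: [-0.1, 0.3, 0.7]
grip_width: 0.0751
```

>>> {"op": "play_rows", "data": {
  "commands": [
    {"dx": 0,"dy": 0,"dz": 0,"ax": 0,"ay": 0,"az": 0},
    {"dx": 0,"dy": 0,"dz": 0,"ax": 0,"ay": 0,"az": 0},
    {"dx": 0,"dy": 0,"dz": 0,"ax": 0,"ay": 0,"az": 0},
    {"dx": 0,"dy": 0,"dz": 0,"ax": 0,"ay": 0,"az": 0},
    {"dx": 0,"dy": 0,"dz": 0,"ax": 0,"ay": 0,"az": 0}
  ],
  "claw": 0.4
}}

```text
time_s: 21.75
ee_pos: [0.5359, 0.1139, 0.044]
eef_rot: [3.141, -0.007, 0.182]
force: [0.6, 0.2, -2.5]
grip_width: 0.0456
```

>>> {"op": "play_rows", "data": {
  "commands": [
    {"dx": 0,"dy": 0,"dz": 0,"ax": 0,"ay": 0,"az": 0},
    {"dx": 0,"dy": 0,"dz": -0.005,"ax": 0,"ay": 0,"az": 0},
    {"dx": 0,"dy": 0,"dz": -0.02,"ax": 0,"ay": 0,"az": 0},
    {"dx": 0,"dy": 0,"dz": -0.03,"ax": 0,"ay": 0,"az": 0},
    {"dx": 0,"dy": 0,"dz": -0.03,"ax": 0,"ay": 0,"az": 0}
  ]
}}

```text
time_s: 22.17
ee_pos: [0.5317, 0.1133, 0.1258]
eef_rot: [-3.142, 0.006, 0.182]
force: [-0.4, -0.7, -2.4]
grip_width: 0.0463
```

```bash
python3 plan.py .53,.10,.18,9,2 .485,-.350,.18,-12,14
```

```text
at [0.5317 0.1133 0.1258] rpy [-180.      0.37   10.42] t 22.17 q [ 0.14  0.38  1.63 -0.    1.14  1.53] w 0.0463 F [-0.4 -0.7 -2.4]
tilt fix ax -0.0 ay 0.4
{"dx": -0.002, "dy": 0.006, "dz": -0.027, "ax": 0, "ay": 0, "az": 0.7}
{"dx": -0.002, "dy": 0.006, "dz": -0.027, "ax": 0, "ay": 0, "az": 0.7}
--
{"dx": -0.008, "dy": 0.031, "dz": -0.0, "ax": 0, "ay": 0, "az": 1.5}
{"dx": -0.007, "dy": 0.031, "dz": -0.0, "ax": 0, "ay": 0, "az": 1.5}
{"dx": -0.007, "dy": 0.032, "dz": -0.0, "ax": 0, "ay": 0, "az": 1.5}
{"dx": -0.006, "dy": 0.032, "dz": -0.0, "ax": 0, "ay": 0, "az": 1.5}
{"dx": -0.005, "dy": 0.032, "dz": -0.0, "ax": 0, "ay": 0, "az": 1.5}
{"dx": -0.004, "dy": 0.032, "dz": -0.0, "ax": 0, "ay": 0, "az": 1.5}
{"dx": -0.003, "dy": 0.032, "dz": -0.0, "ax": 0, "ay": 0, "az": 1.5}
{"dx": -0.002, "dy": 0.032, "dz": -0.0, "ax": 0, "ay": 0, "az": 1.5}
{"dx": -0.002, "dy": 0.032, "dz": -0.0, "ax": 0, "ay": 0, "az": 1.5}
{"dx": -0.001, "dy": 0.032, "dz": -0.0, "ax": 0, "ay": 0, "az": 1.5}
{"dx": 0.0, "dy": 0.032, "dz": -0.0, "ax": 0, "ay": 0, "az": 1.5}
{"dx": 0.001, "dy": 0.032, "dz": -0.0, "ax": 0, "ay": 0, "az": 1.5}
{"dx": 0.002, "dy": 0.032, "dz": -0.0, "ax": 0, "ay": 0, "az": 1.5}
{"dx": 0.003, "dy": 0.032, "dz": -0.0, "ax": 0, "ay": 0, "az": 1.5}
--
```

>>> {"op": "play_rows", "data": {
  "commands": [
    {"dx": 0,"dy": 0.004,"dz": -0.027,"ax": 0,"ay": 0.4,"az": 0.7},
    {"dx": -0.002,"dy": 0.01,"dz": -0.02,"ax": 0,"ay": 0,"az": 0.7},
    {"dx": -0.008,"dy": 0.031,"dz": 0,"ax": 0,"ay": 0,"az": 1.5},
    {"dx": -0.007,"dy": 0.031,"dz": 0,"ax": 0,"ay": 0,"az": 1.5},
    {"dx": -0.007,"dy": 0.032,"dz": 0,"ax": 0,"ay": 0,"az": 1.5}
  ]
}}

```text
time_s: 22.58
ee_pos: [0.5242, 0.0048, 0.1837]
eef_rot: [-3.141, -0.012, 0.084]
force: [0.1, -1.0, -1.9]
grip_width: 0.0462
```

>>> {"op": "play_rows", "data": {
  "commands": [
    {"dx": -0.006,"dy": 0.032,"dz": 0,"ax": 0,"ay": 0,"az": 1.5},
    {"dx": -0.005,"dy": 0.032,"dz": 0,"ax": 0,"ay": 0,"az": 1.5},
    {"dx": -0.004,"dy": 0.032,"dz": 0,"ax": 0,"ay": 0,"az": 1.5},
    {"dx": -0.003,"dy": 0.032,"dz": 0,"ax": 0,"ay": 0,"az": 1.5},
    {"dx": -0.002,"dy": 0.032,"dz": 0,"ax": 0,"ay": 0,"az": 1.5}
  ]
}}

```text
time_s: 23.0
ee_pos: [0.5062, -0.1629, 0.1856]
eef_rot: [-3.139, -0.013, -0.053]
force: [0.4, 0.9, -1.9]
grip_width: 0.0461
```

```bash
python3 plan.py .485,-.350,.17,-12,7
```

```text
at [ 0.5062 -0.1629  0.1856] rpy [-179.87   -0.74   -3.01] t 23.0 q [-0.38  0.28  1.62  0.01  1.24  1.24] w 0.0461 F [ 0.4  0.9 -1.9]
tilt fix ax -0.1 ay -0.7
{"dx": -0.002, "dy": 0.027, "dz": 0.002, "ax": 0, "ay": 0, "az": 1.3}
{"dx": -0.001, "dy": 0.027, "dz": 0.002, "ax": 0, "ay": 0, "az": 1.3}
{"dx": -0.0, "dy": 0.027, "dz": 0.002, "ax": 0, "ay": 0, "az": 1.3}
{"dx": 0.0, "dy": 0.027, "dz": 0.002, "ax": 0, "ay": 0, "az": 1.3}
{"dx": 0.001, "dy": 0.027, "dz": 0.002, "ax": 0, "ay": 0, "az": 1.3}
{"dx": 0.001, "dy": 0.027, "dz": 0.002, "ax": 0, "ay": 0, "az": 1.3}
{"dx": 0.002, "dy": 0.027, "dz": 0.002, "ax": 0, "ay": 0, "az": 1.3}
--
```

>>> {"op": "play_rows", "data": {
  "commands": [
    {"dx": -0.002,"dy": 0.03,"dz": 0.002,"ax": -0.1,"ay": -0.7,"az": 1.5},
    {"dx": -0.001,"dy": 0.03,"dz": 0.002,"ax": 0,"ay": 0,"az": 1.5},
    {"dx": 0,"dy": 0.03,"dz": 0.002,"ax": 0,"ay": 0,"az": 1.5},
    {"dx": 0,"dy": 0.03,"dz": 0.002,"ax": 0,"ay": 0,"az": 1.5},
    {"dx": 0.001,"dy": 0.03,"dz": 0.005,"ax": 0,"ay": 0,"az": 1.5}
  ]
}}

```text
time_s: 23.42
ee_pos: [0.4856, -0.3198, 0.1745]
eef_rot: [-3.141, -0.002, -0.191]
force: [0.6, -0.2, -2.6]
grip_width: 0.0458
```

>>> {"op": "play_rows", "data": {
  "commands": [
    {"dx": 0.001,"dy": 0.018,"dz": 0.01,"ax": 0,"ay": 0,"az": 1},
    {"dx": 0.001,"dy": 0.005,"dz": 0.015,"ax": 0,"ay": 0,"az": 0},
    {"dx": 0,"dy": 0,"dz": 0.015,"ax": 0,"ay": 0,"az": 0},
    {"dx": 0,"dy": 0,"dz": 0.01,"ax": 0,"ay": 0,"az": 0},
    {"dx": 0,"dy": 0,"dz": 0,"ax": 0,"ay": 0,"az": 0}
  ]
}}

```text
time_s: 23.83
ee_pos: [0.4802, -0.3501, 0.1223]
eef_rot: [-3.141, -0.001, -0.218]
force: [-0.6, -0.1, -2.9]
grip_width: 0.0458
```

```bash
python3 plan.py .485,-.350,.03,-12,5
```

```text
at [ 0.4802 -0.3501  0.1223] rpy [-1.7999e+02 -5.0000e-02 -1.2510e+01] t 23.83 q [-0.69  0.48  1.49  0.    1.17  1.1 ] w 0.0458 F [-0.6 -0.1 -2.9]
tilt fix ax -0.0 ay -0.0
{"dx": 0.001, "dy": -0.0, "dz": 0.018, "ax": 0, "ay": 0, "az": -0.1}
{"dx": 0.001, "dy": -0.0, "dz": 0.018, "ax": 0, "ay": 0, "az": -0.1}
{"dx": 0.001, "dy": -0.0, "dz": 0.018, "ax": 0, "ay": 0, "az": -0.1}
{"dx": 0.001, "dy": -0.0, "dz": 0.018, "ax": 0, "ay": 0, "az": -0.1}
{"dx": 0.001, "dy": -0.0, "dz": 0.018, "ax": 0, "ay": 0, "az": -0.1}
--
```

>>> {"op": "play_rows", "data": {
  "commands": [
    {"dx": 0.001,"dy": 0,"dz": 0.018,"ax": 0,"ay": 0,"az": 0},
    {"dx": 0.001,"dy": 0,"dz": 0.02,"ax": 0,"ay": 0,"az": 0},
    {"dx": 0.001,"dy": 0,"dz": 0.02,"ax": 0,"ay": 0,"az": 0},
    {"dx": 0,"dy": 0,"dz": 0.014,"ax": 0,"ay": 0,"az": 0},
    {"dx": 0,"dy": 0,"dz": 0.003,"ax": 0,"ay": 0,"az": 0}
  ]
}}

```text
time_s: 24.25
ee_pos: [0.4855, -0.3501, 0.0494]
eef_rot: [3.14, -0.006, -0.216]
force: [-0.5, -0.6, -2.6]
grip_width: 0.0459
```

```bash
python3 plan.py .485,-.350,.029,-12,2
```

```text
at [ 0.4855 -0.3501  0.0494] rpy [179.89  -0.32 -12.35] t 24.25 q [-0.69  0.58  1.53  0.    1.03  1.1 ] w 0.0459 F [-0.5 -0.6 -2.6]
tilt fix ax 0.1 ay -0.3
{"dx": -0.0, "dy": 0.0, "dz": 0.01, "ax": 0, "ay": 0, "az": -0.2}
{"dx": -0.0, "dy": 0.0, "dz": 0.01, "ax": 0, "ay": 0, "az": -0.2}
--
```

>>> {"op": "play_rows", "data": {
  "commands": [
    {"dx": 0,"dy": 0,"dz": 0.008,"ax": 0.1,"ay": -0.3,"az": 0},
    {"dx": 0,"dy": 0,"dz": 0.006,"ax": 0,"ay": 0,"az": 0},
    {"dx": 0,"dy": 0,"dz": 0.002,"ax": 0,"ay": 0,"az": 0},
    {"dx": 0,"dy": 0,"dz": 0.001,"ax": 0,"ay": 0,"az": 0},
    {"dx": 0,"dy": 0,"dz": 0.001,"ax": 0,"ay": 0,"az": 0}
  ]
}}

```text
time_s: 24.67
ee_pos: [0.4872, -0.35, 0.0334]
eef_rot: [3.14, -0.003, -0.214]
force: [0.3, -0.2, -1.6]
grip_width: 0.0458
```

>>> {"op": "play_rows", "data": {
  "commands": [
    {"dx": 0,"dy": 0,"dz": 0.001,"ax": 0,"ay": 0,"az": 0},
    {"dx": 0,"dy": 0,"dz": 0.001,"ax": 0,"ay": 0,"az": 0},
    {"dx": 0,"dy": 0,"dz": 0.001,"ax": 0,"ay": 0,"az": 0},
    {"dx": 0,"dy": 0,"dz": 0.001,"ax": 0,"ay": 0,"az": 0},
    {"dx": 0,"dy": 0,"dz": 0,"ax": 0,"ay": 0,"az": 0}
  ]
}}

```text
time_s: 25.08
ee_pos: [0.4877, -0.3506, 0.0306]
eef_rot: [3.139, -0.005, -0.214]
force: [-0.4, 0.5, -2.7]
grip_width: 0.0459
```

>>> {"op": "play_rows", "data": {
  "commands": [
    {"dx": -0.001,"dy": 0,"dz": 0.001,"ax": 0,"ay": -0.3,"az": 0},
    {"dx": 0,"dy": 0,"dz": 0.001,"ax": 0,"ay": 0,"az": 0},
    {"dx": 0,"dy": 0,"dz": 0.001,"ax": 0,"ay": 0,"az": 0},
    {"dx": 0,"dy": 0,"dz": 0.001,"ax": 0,"ay": 0,"az": 0},
    {"dx": 0,"dy": 0,"dz": 0,"ax": 0,"ay": 0,"az": 0}
  ]
}}

```text
time_s: 25.5
ee_pos: [0.4868, -0.3505, 0.0295]
eef_rot: [3.139, 0.001, -0.214]
force: [-0.5, -0.1, -2.3]
grip_width: 0.0455
```

>>> {"op": "play_rows", "data": {
  "commands": [
    {"dx": 0,"dy": 0,"dz": 0,"ax": 0,"ay": 0,"az": 0},
    {"dx": 0,"dy": 0,"dz": 0,"ax": 0,"ay": 0,"az": 0},
    {"dx": 0,"dy": 0,"dz": 0,"ax": 0,"ay": 0,"az": 0},
    {"dx": 0,"dy": 0,"dz": -0.005,"ax": 0,"ay": 0,"az": 0},
    {"dx": 0,"dy": 0,"dz": -0.02,"ax": 0,"ay": 0,"az": 0}
  ],
  "claw": 0.75
}}

```text
time_s: 25.92
ee_pos: [0.4858, -0.3497, 0.0522]
eef_rot: [3.141, 0.004, -0.214]
force: [-0.2, 0.6, -0.6]
grip_width: 0.0703
```

>>> {"op": "play_rows", "data": {
  "commands": [
    {"dx": 0,"dy": 0,"dz": -0.03,"ax": 0,"ay": 0,"az": 0},
    {"dx": 0,"dy": 0,"dz": -0.035,"ax": 0,"ay": 0,"az": 0},
    {"dx": 0,"dy": 0,"dz": -0.035,"ax": 0,"ay": 0,"az": 0},
    {"dx": 0,"dy": -0.01,"dz": -0.01,"ax": 0,"ay": 0,"az": 0},
    {"dx": 0.004,"dy": -0.02,"dz": 0,"ax": 0,"ay": 0,"az": 0}
  ]
}}

```text
time_s: 26.33
ee_pos: [0.4959, -0.323, 0.1709]
eef_rot: [3.139, 0.002, -0.217]
force: [0.8, 0.4, -0.0]
grip_width: 0.0704
```

```bash
python3 plan.py .547,-.093,.16,5,7
```

```text
at [ 0.4959 -0.323   0.1709] rpy [ 1.7987e+02  1.2000e-01 -1.2460e+01] t 26.33 q [-0.64  0.43  1.45 -0.    1.27  1.15] w 0.0704 F [ 0.8  0.4 -0. ]
tilt fix ax 0.1 ay 0.1
{"dx": 0.0, "dy": -0.034, "dz": 0.002, "ax": 0, "ay": 0, "az": -2.5}
{"dx": 0.002, "dy": -0.034, "dz": 0.002, "ax": 0, "ay": 0, "az": -2.5}
{"dx": 0.003, "dy": -0.034, "dz": 0.002, "ax": 0, "ay": 0, "az": -2.5}
{"dx": 0.004, "dy": -0.033, "dz": 0.002, "ax": 0, "ay": 0, "az": -2.5}
{"dx": 0.006, "dy": -0.033, "dz": 0.002, "ax": 0, "ay": 0, "az": -2.5}
{"dx": 0.007, "dy": -0.033, "dz": 0.002, "ax": 0, "ay": 0, "az": -2.5}
{"dx": 0.009, "dy": -0.033, "dz": 0.002, "ax": 0, "ay": 0, "az": -2.5}
--
```

>>> {"op": "play_rows", "data": {
  "commands": [
    {"dx": 0,"dy": -0.034,"dz": 0.001,"ax": 0,"ay": 0,"az": -2.5},
    {"dx": 0.002,"dy": -0.034,"dz": 0.001,"ax": 0,"ay": 0,"az": -2.5},
    {"dx": 0.003,"dy": -0.034,"dz": 0.001,"ax": 0,"ay": 0,"az": -2.5},
    {"dx": 0.004,"dy": -0.033,"dz": 0.001,"ax": 0,"ay": 0,"az": -2.5},
    {"dx": 0.006,"dy": -0.033,"dz": 0.001,"ax": 0,"ay": 0,"az": -2.5}
  ]
}}

```text
time_s: 26.75
ee_pos: [0.5336, -0.1538, 0.1679]
eef_rot: [3.137, -0.002, 0.003]
force: [0.9, 0.5, 0.3]
grip_width: 0.0702
```

>>> {"op": "play_rows", "data": {
  "commands": [
    {"dx": 0.007,"dy": -0.03,"dz": 0.002,"ax": 0,"ay": 0,"az": -2.5},
    {"dx": 0.008,"dy": -0.018,"dz": 0.005,"ax": 0,"ay": 0,"az": -2},
    {"dx": 0.001,"dy": -0.006,"dz": 0.01,"ax": 0,"ay": 0,"az": 0},
    {"dx": 0,"dy": 0,"dz": 0.01,"ax": 0,"ay": 0,"az": 0},
    {"dx": 0,"dy": 0,"dz": 0.003,"ax": 0,"ay": 0,"az": 0}
  ]
}}

```text
time_s: 27.17
ee_pos: [0.549, -0.0905, 0.1366]
eef_rot: [3.137, -0.004, 0.093]
force: [0.2, -0.5, -0.4]
grip_width: 0.0708
```

```bash
python3 plan.py .547,-.093,.03,5,5; python3 - <<'E'
from h import *
c=cam('wrist');a=viewer.camera('wrist')[:,:,::-1]; b=viewer.camera('top')[:,:,::-1]
cv2.imwrite('pics/w6.png',np.vstack([a[:260],b[140:400]])); print(proj('wrist',[(.547,-.093,.055),(.5327,.1083,.02)],c),proj('top',[(.4856,-.3504,.055)]))
E
```

```text
at [ 0.549  -0.0905  0.1366] rpy [179.71  -0.21   5.32] t 27.17 q [-0.23  0.39  1.59 -0.    1.16  1.25] w 0.0708 F [ 0.2 -0.5 -0.4]
tilt fix ax 0.3 ay -0.2
{"dx": -0.0, "dy": 0.0, "dz": 0.021, "ax": 0, "ay": 0, "az": 0.1}
{"dx": -0.0, "dy": 0.0, "dz": 0.021, "ax": 0, "ay": 0, "az": 0.1}
{"dx": -0.0, "dy": 0.0, "dz": 0.021, "ax": 0, "ay": 0, "az": 0.1}
{"dx": -0.0, "dy": 0.0, "dz": 0.021, "ax": 0, "ay": 0, "az": 0.1}
{"dx": -0.0, "dy": 0.0, "dz": 0.021, "ax": 0, "ay": 0, "az": 0.1}
--
[[323.98986287 209.11062718]
 [132.95771051 196.65933431]] [[475.42843102 235.20732416]]
```

View pics/w6.png

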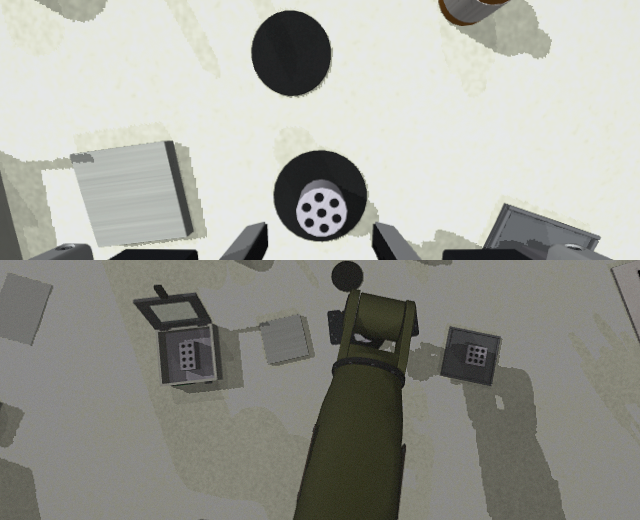

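The square block sits centred in the tray, about 1.5 px off. The round block top is at (322,211), and the cooler centre in the wrist view is about (130,195), within 3 mm of the estimate.

>>> {"op": "play_rows", "data": {
  "commands": [
    {"dx": -0.002,"dy": 0,"dz": 0.02,"ax": 0.3,"ay": -0.2,"az": 0},
    {"dx": -0.001,"dy": 0,"dz": 0.025,"ax": 0,"ay": 0,"az": 0},
    {"dx": -0.001,"dy": 0,"dz": 0.025,"ax": 0,"ay": 0,"az": 0},
    {"dx": 0,"dy": 0,"dz": 0.015,"ax": 0,"ay": 0,"az": 0},
    {"dx": 0,"dy": 0,"dz": 0.005,"ax": 0,"ay": 0,"az": 0}
  ]
}}

```text
time_s: 27.68
ee_pos: [0.5461, -0.0986, 0.0473]
eef_rot: [3.139, -0.006, 0.081]
force: [-0.1, -0.0, -0.4]
grip_width: 0.0702
```

```bash
python3 plan.py .546,-.092,.028,5,2
```

```text
at [ 0.5461 -0.0986  0.0473] rpy [179.87  -0.37   4.64] t 27.68 q [-0.24  0.5   1.66 -0.    0.97  1.25] w 0.0702 F [-0.1 -0.  -0.4]
tilt fix ax 0.1 ay -0.4
{"dx": 0.0, "dy": -0.003, "dz": 0.01, "ax": 0, "ay": 0, "az": -0.2}
{"dx": 0.0, "dy": -0.003, "dz": 0.01, "ax": 0, "ay": 0, "az": -0.2}
--
```

>>> {"op": "play_rows", "data": {
  "commands": [
    {"dx": 0,"dy": -0.003,"dz": 0.008,"ax": 0.1,"ay": -0.4,"az": 0},
    {"dx": 0,"dy": -0.003,"dz": 0.008,"ax": 0,"ay": 0,"az": 0},
    {"dx": 0,"dy": 0,"dz": 0.003,"ax": 0,"ay": 0,"az": 0},
    {"dx": 0,"dy": 0,"dz": 0,"ax": 0,"ay": 0,"az": 0},
    {"dx": 0,"dy": 0,"dz": 0,"ax": 0,"ay": 0,"az": 0}
  ]
}}

```text
time_s: 28.1
ee_pos: [0.5461, -0.0947, 0.0281]
eef_rot: [3.141, 0.0, 0.077]
force: [-0.3, 0.4, 0.2]
grip_width: 0.0709
```

>>> {"op": "play_rows", "data": {
  "commands": [
    {"dx": 0,"dy": 0,"dz": 0,"ax": 0,"ay": 0,"az": 0},
    {"dx": 0,"dy": 0,"dz": 0,"ax": 0,"ay": 0,"az": 0},
    {"dx": 0,"dy": 0,"dz": 0,"ax": 0,"ay": 0,"az": 0},
    {"dx": 0,"dy": 0,"dz": 0,"ax": 0,"ay": 0,"az": 0},
    {"dx": 0,"dy": 0,"dz": 0,"ax": 0,"ay": 0,"az": 0}
  ],
  "claw": 0.4
}}

```text
time_s: 28.52
ee_pos: [0.5471, -0.0947, 0.0302]
eef_rot: [3.14, -0.003, 0.077]
force: [-0.2, 0.0, -1.7]
grip_width: 0.0474
```

>>> {"op": "play_rows", "data": {
  "commands": [
    {"dx": 0,"dy": 0,"dz": 0,"ax": 0,"ay": 0,"az": 0},
    {"dx": 0,"dy": 0,"dz": -0.005,"ax": 0,"ay": 0,"az": 0},
    {"dx": 0,"dy": 0,"dz": -0.02,"ax": 0,"ay": 0,"az": 0},
    {"dx": 0,"dy": 0,"dz": -0.03,"ax": 0,"ay": 0,"az": 0},
    {"dx": 0,"dy": -0.005,"dz": -0.03,"ax": 0,"ay": 0,"az": 0}
  ]
}}

```text
time_s: 28.93
ee_pos: [0.543, -0.0893, 0.1121]
eef_rot: [-3.14, 0.009, 0.076]
force: [0.1, -0.0, -0.9]
grip_width: 0.0477
```

```bash
python3 plan.py .5335,.11,.13,5,7
```

```text
at [ 0.543  -0.0893  0.1121] rpy [-179.89    0.52    4.38] t 28.93 q [-0.23  0.41  1.62 -0.    1.12  1.27] w 0.0477 F [ 0.1 -0.  -0.9]
tilt fix ax -0.1 ay 0.5
{"dx": 0.001, "dy": -0.028, "dz": -0.003, "ax": 0, "ay": 0, "az": -0.1}
{"dx": 0.001, "dy": -0.028, "dz": -0.003, "ax": 0, "ay": 0, "az": -0.1}
{"dx": 0.001, "dy": -0.028, "dz": -0.003, "ax": 0, "ay": 0, "az": -0.1}
{"dx": 0.001, "dy": -0.028, "dz": -0.003, "ax": 0, "ay": 0, "az": -0.1}
{"dx": 0.001, "dy": -0.028, "dz": -0.003, "ax": 0, "ay": 0, "az": -0.1}
{"dx": 0.001, "dy": -0.028, "dz": -0.003, "ax": 0, "ay": 0, "az": -0.1}
{"dx": 0.001, "dy": -0.028, "dz": -0.003, "ax": 0, "ay": 0, "az": -0.1}
--
```

>>> {"op": "play_rows", "data": {
  "commands": [
    {"dx": 0.001,"dy": -0.025,"dz": -0.01,"ax": 0,"ay": 0.5,"az": 0},
    {"dx": 0.001,"dy": -0.032,"dz": 0,"ax": 0,"ay": 0,"az": 0},
    {"dx": 0.001,"dy": -0.032,"dz": 0,"ax": 0,"ay": 0,"az": 0},
    {"dx": 0.001,"dy": -0.032,"dz": 0,"ax": 0,"ay": 0,"az": 0},
    {"dx": 0.001,"dy": -0.03,"dz": 0,"ax": 0,"ay": 0,"az": 0}
  ]
}}

```text
time_s: 29.35
ee_pos: [0.5391, 0.0621, 0.1321]
eef_rot: [3.14, -0.012, 0.069]
force: [0.9, 0.1, -2.7]
grip_width: 0.0479
```

>>> {"op": "play_rows", "data": {
  "commands": [
    {"dx": 0.001,"dy": -0.022,"dz": 0,"ax": 0,"ay": 0,"az": 0},
    {"dx": 0.001,"dy": -0.01,"dz": 0.005,"ax": 0,"ay": 0,"az": 0},
    {"dx": 0,"dy": 0,"dz": 0.01,"ax": 0,"ay": 0,"az": 0},
    {"dx": 0,"dy": 0,"dz": 0.01,"ax": 0,"ay": 0,"az": 0},
    {"dx": 0,"dy": 0,"dz": 0.005,"ax": 0,"ay": 0,"az": 0}
  ]
}}

```text
time_s: 29.77
ee_pos: [0.5388, 0.0995, 0.1016]
eef_rot: [3.141, -0.015, 0.074]
force: [-0.2, -0.8, -1.4]
grip_width: 0.0477
```

```bash
python3 plan.py .5335,.11,.047,5,4
```

```text
at [0.5388 0.0995 0.1016] rpy [179.95  -0.84   4.25] t 29.77 q [ 0.12  0.41  1.66 -0.    1.07  1.61] w 0.0477 F [-0.2 -0.8 -1.4]
tilt fix ax 0.0 ay -0.8
{"dx": -0.001, "dy": -0.003, "dz": 0.014, "ax": 0, "ay": 0, "az": -0.2}
{"dx": -0.001, "dy": -0.003, "dz": 0.014, "ax": 0, "ay": 0, "az": -0.2}
{"dx": -0.001, "dy": -0.003, "dz": 0.014, "ax": 0, "ay": 0, "az": -0.2}
{"dx": -0.001, "dy": -0.003, "dz": 0.014, "ax": 0, "ay": 0, "az": -0.2}
--
```

>>> {"op": "play_rows", "data": {
  "commands": [
    {"dx": -0.002,"dy": -0.004,"dz": 0.01,"ax": 0,"ay": -0.8,"az": 0},
    {"dx": -0.002,"dy": -0.004,"dz": 0.014,"ax": 0,"ay": 0,"az": 0},
    {"dx": -0.001,"dy": -0.002,"dz": 0.012,"ax": 0,"ay": 0,"az": 0},
    {"dx": 0,"dy": 0,"dz": 0.004,"ax": 0,"ay": 0,"az": 0},
    {"dx": 0,"dy": 0,"dz": 0,"ax": 0,"ay": 0,"az": 0}
  ]
}}

```text
time_s: 30.18
ee_pos: [0.5317, 0.1044, 0.0546]
eef_rot: [3.14, 0.008, 0.068]
force: [-0.1, 0.2, -2.3]
grip_width: 0.0478
```

```bash
python3 plan.py .5335,.11,.046,5,3
```

```text
at [0.5317 0.1044 0.0546] rpy [179.91   0.47   3.87] t 30.18 q [ 0.13  0.47  1.69 -0.    0.99  1.63] w 0.0478 F [-0.1  0.2 -2.3]
tilt fix ax 0.1 ay 0.5
{"dx": 0.001, "dy": -0.002, "dz": 0.003, "ax": 0, "ay": 0, "az": -0.4}
{"dx": 0.001, "dy": -0.002, "dz": 0.003, "ax": 0, "ay": 0, "az": -0.4}
{"dx": 0.001, "dy": -0.002, "dz": 0.003, "ax": 0, "ay": 0, "az": -0.4}
--
```

>>> {"op": "play_rows", "data": {
  "commands": [
    {"dx": 0.001,"dy": -0.005,"dz": 0.001,"ax": 0,"ay": 0.5,"az": 0},
    {"dx": 0,"dy": -0.002,"dz": 0.003,"ax": 0,"ay": 0,"az": 0},
    {"dx": 0,"dy": 0,"dz": 0.003,"ax": 0,"ay": 0,"az": 0},
    {"dx": 0,"dy": 0,"dz": 0.001,"ax": 0,"ay": 0,"az": 0},
    {"dx": 0,"dy": 0,"dz": 0.001,"ax": 0,"ay": 0,"az": 0}
  ]
}}

```text
time_s: 30.6
ee_pos: [0.5333, 0.111, 0.0459]
eef_rot: [3.14, -0.002, 0.066]
force: [0.5, 0.5, -1.9]
grip_width: 0.0475
```

>>> {"op": "play_rows", "data": {
  "commands": [
    {"dx": 0,"dy": 0,"dz": 0.001,"ax": 0,"ay": 0,"az": 0},
    {"dx": 0,"dy": 0,"dz": 0.001,"ax": 0,"ay": 0,"az": 0},
    {"dx": 0,"dy": 0,"dz": 0.001,"ax": 0,"ay": 0,"az": 0},
    {"dx": 0,"dy": 0,"dz": 0,"ax": 0,"ay": 0,"az": 0},
    {"dx": 0,"dy": 0,"dz": 0,"ax": 0,"ay": 0,"az": 0}
  ]
}}

```text
time_s: 31.02
ee_pos: [0.5338, 0.1111, 0.0458]
eef_rot: [3.14, -0.004, 0.066]
force: [-0.5, -0.1, -1.5]
grip_width: 0.0476
```

>>> {"op": "play_rows", "data": {
  "commands": [
    {"dx": 0,"dy": 0,"dz": 0,"ax": 0,"ay": 0,"az": 0},
    {"dx": 0,"dy": 0,"dz": 0,"ax": 0,"ay": 0,"az": 0},
    {"dx": 0,"dy": 0,"dz": 0,"ax": 0,"ay": 0,"az": 0},
    {"dx": 0,"dy": 0,"dz": -0.005,"ax": 0,"ay": 0,"az": 0},
    {"dx": 0,"dy": 0,"dz": -0.02,"ax": 0,"ay": 0,"az": 0}
  ],
  "claw": 0.75
}}

```text
time_s: 31.43
ee_pos: [0.5326, 0.1108, 0.0689]
eef_rot: [3.14, -0.0, 0.066]
force: [0.7, -0.8, 0.0]
grip_width: 0.0702
```

>>> {"op": "play_rows", "data": {
  "commands": [
    {"dx": 0,"dy": 0,"dz": -0.03,"ax": 0,"ay": 0,"az": 0},
    {"dx": 0,"dy": 0,"dz": -0.035,"ax": 0,"ay": 0,"az": 0},
    {"dx": 0,"dy": 0,"dz": -0.035,"ax": 0,"ay": 0,"az": 0},
    {"dx": 0,"dy": 0.03,"dz": -0.01,"ax": 0,"ay": 0,"az": 0},
    {"dx": -0.02,"dy": 0.035,"dz": 0,"ax": 0,"ay": 0,"az": 0}
  ]
}}

```text
time_s: 31.85
ee_pos: [0.5181, 0.0474, 0.1882]
eef_rot: [3.14, -0.004, 0.072]
force: [1.2, -1.0, -0.4]
grip_width: 0.0704
```

>>> {"op": "play_rows", "data": {
  "commands": [
    {"dx": -0.03,"dy": 0.035,"dz": 0,"ax": 0,"ay": 0,"az": 0},
    {"dx": -0.03,"dy": 0.035,"dz": 0,"ax": 0,"ay": 0,"az": 0},
    {"dx": -0.02,"dy": 0.03,"dz": 0,"ax": 0,"ay": 0,"az": 0},
    {"dx": 0,"dy": 0.01,"dz": 0,"ax": 0,"ay": 0,"az": 0},
    {"dx": 0,"dy": 0,"dz": 0,"ax": 0,"ay": 0,"az": 0}
  ]
}}

```text
time_s: 32.27
ee_pos: [0.4461, -0.0693, 0.1917]
eef_rot: [3.137, -0.011, 0.07]
force: [-0.1, 0.1, 0.3]
grip_width: 0.0703
```

```bash
python3 plan.py; python3 - <<'E'
from h import *
b=viewer.camera('top')[:,:,::-1]
s=viewer.camera('scene')[:,:,::-1]
cv2.imwrite('pics/f.png',np.vstack([cv2.resize(b[90:290,140:540],(800,400)),cv2.resize(s[100:300,100:500],(400,200)).repeat(2,1)]))
print(proj('top',[(.533,.109,.07),(.4856,-.3504,.055),(.4948,.3383,.06)]))
E
```

```text
at [ 0.4461 -0.0693  0.1917] rpy [179.76  -0.61   3.99] t 32.27 q [-0.23  0.09  1.82 -0.    1.22  1.27] w 0.0703 F [-0.1  0.1  0.3]
tilt fix ax 0.2 ay -0.6
[[281.70703005 217.22817534]
 [475.42843102 235.20732416]
 [186.52060681 234.63879246]]
```

View pics/f.png

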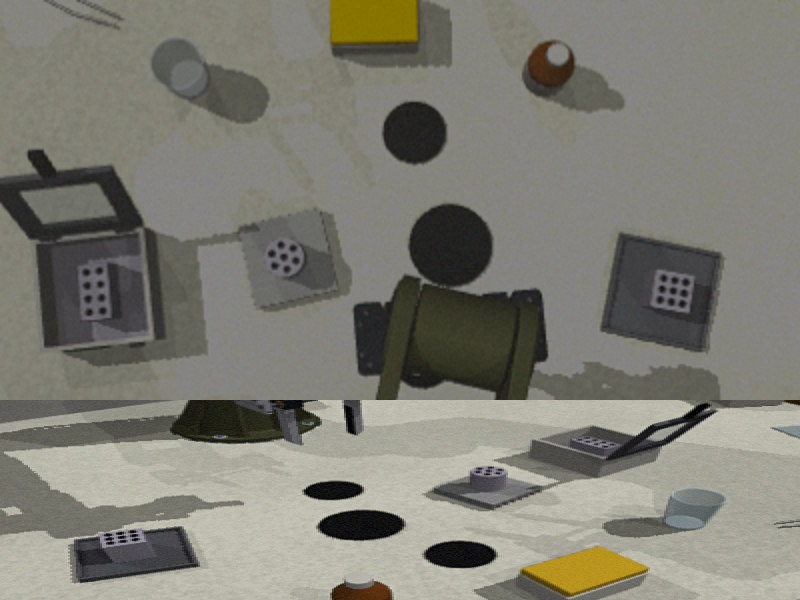

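All three block tops are within about 4 mm of their centres: round at (282.5,218), square at (476.5,235.5) and oblong at (188,235). The lid is open, the beaker and bottle are in place, and the arm is clear.

```bash
python3 -c "
from station import workorder; print(workorder.hand_in())"
```

```text
the job is handed in; nothing more can be done
None
```

The job is done and handed in after about 32 s of robot time; no verdict was reported. I swung the lid open by its tab. Then I moved the round block from the heater to the mat, the oblong block into the heater, the square block into the tray and the round block onto the cooling plate.

My last check was from the top and scene pictures:
- **Blocks:** all three stand upright, with centres about 2–4 mm from the centre of their places, against 15 mm allowed.
- **Lid and mat:** the lid stands open past vertical and the mat is empty.
- **Bystanders:** the beaker and bottle look undisturbed by eye; I did not measure their final positions.
- **Arm:** the gripper is open and clear of everything.

One placing needed mending: the oblong block first touched down about 7 mm off in the heater, so I lifted it slightly and re-centred it. No last check failed or disagreed. The wrist and top cameras differed by about 4 mm along the way, over the square block, within what the placing allows.

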